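# Lever the clipped battery cover off a pressure recorder

## Task

The yellow battery cover on the blue pressure recorder is clipped down too tightly to pull off by hand: take the orange-handled pry lever, put its blade into the slot under the front edge of the cover and lever that edge up until it springs clear of its two catches, without touching the cover with the gripper while it is still clipped. Then lay the lever back on its black mat, lift the loosened cover off and lay it flat, outside up, in the empty blue tray. Leave the ceramic ring and the two valve balls where they stand.

Things in the scene. Friction and masses are not known exactly. Their poses are not given: they have to be found in the camera images.
- recorder: Pressure recorder, blue box fixed to the bench, x -97..83, y +-75, z 0..75 mm in its frame. Origin on the bench; x points from its front (slot end) to its back, z up. On its deck stands the grey battery box (x -97..54, 60 mm wide, walls to z 105) under the yellow cover. At the back a stop wall and two ears (x 25..54, |y| 35..39) reach z 115. A red battery fills the inside behind x -18.
- slot (a point): Centre of the pry slot's mouth, on the front face: 36 mm wide (between the catches), 10 mm high (5 down to the sill's top, 5 up to the cover's underside). Axes as the recorder's: the blade goes in level along +x; behind the 8 mm thick sill it is empty for 70 mm. The sill's outer edge is the fulcrum: with the tip 47 mm past this point, lowering the handle by 20 to 25 degrees pops the cover.
- seat (a point): Where the cover's lip (point cover_lip) sits when clipped: (-85, 0, 110) mm in the recorder's frame. Two steel spring catches (12 mm wide, at y +-24, x -100..-87, up to z 122 in that frame) reach over the cover's front edge with round noses, and yield forward.
- cover: Yellow cover, loose plate 135 (x) x 66 (y) x 10 mm, 0.1 kg. Origin centre of underside, x to its back edge, z out of its outer face (black ribs). Clipped: at (-20, 0, 105) mm in the recorder's frame. About 10 N at the front edge lifts it past the catches (crest at 7 mm); it then rests on them, front edge 14 mm up, loose: grip it across y (it overhangs the box 3 mm a side).
- cover_lip (a point): Middle of the cover's rounded front edge (radius 5 mm), 65 mm before the cover's origin, half-way up its thickness.
- lever: Pry lever: orange handle 80 mm long (x) x 18 mm wide (y) x 28 mm high, and a flat steel blade 110 mm long, 22 mm wide, 4 mm thick, standing out of the handle along +x at mid-height. Origin at the centre of the handle's underside; z up as it lies on the mat.
- lever_grip (a point): Best place to grip the lever across its handle (along y): 12 mm towards the blade from the handle's middle, half-way up it (14 mm above the underside).
- lever_tip (a point): Tip of the lever's blade, 148 mm along x from the lever's origin, at the blade's mid-thickness (14 mm above the handle's underside).
- mat: Black rubber mat for the lever, fixed, 230 (x) x 110 (y) x 4 mm. Origin at the centre of its underside. At the start the lever lies on it along its x, the handle's middle about 55 mm on the -x side of the mat's centre.
- tray: Empty open blue tray, fixed, 210 (x) x 170 (y) x 40 mm high outside, walls and floor 5 mm. Origin at the centre of its underside.
- white_ball: Bystander: white ceramic valve ball, 90 mm diameter, with flats above and below, 72 mm high; origin under its centre.
- steel_ball: Bystander: steel valve ball, 72 mm diameter, 58 mm high; origin under its centre.
- seat_ring: Bystander: white ceramic seat ring, 90 mm diameter, 22 mm high; origin under its centre.
There are look-alikes about, which are no part of the job. Of the things that look like the cover, the largest one is meant.

How it is judged (in metres and radians):
On the way:
1. the cover's front edge has been levered up past its catches, 9 mm or more above its seat (z of cover_lip in the frame of seat above 0.009 m and horizontal distance between cover_lip and seat below 0.03 m), for 0.1 s.
At the end, for the whole second after the job is handed in: The cover lies flat (within 0.12 rad), outside up and at rest on the tray's floor (origin within 70 mm of the tray's centre and less than 12 mm above its underside); the lever rests on the mat (handle's middle over the mat; tip not more than 30 mm past an end or 25 mm past a side) (horizontal distance between cover and tray below 0.07 m and z of cover in the frame of tray below 0.012 m and angle between cover's own z axis and vertical below 0.12 rad and linear speed of each of cover, lever below 0.02 m/s and x of lever in the frame of mat between -0.115 and 0.115 m and y of lever in the frame of mat between -0.055 and 0.055 m and x of lever_tip in the frame of mat between -0.145 and 0.145 m and y of lever_tip in the frame of mat between -0.08 and 0.08 m and z of lever in the frame of mat below 0.025 m); the robot touches nothing.
It fails at once if the gripper or arm touches the cover (over 1 N) while it is still clipped on its seat (distance between cover_lip and seat below 0.007 m and contact force between any of the fingers, the arm and cover above 1 N).
It fails at once if the white ball is moved by more than 20 mm (distance of white_ball from where it was at the start of the episode above 0.02 m).
It fails at once if the steel ball is moved by more than 20 mm (distance of steel_ball from where it was at the start of the episode above 0.02 m).
It fails at once if the seat ring is moved by more than 20 mm (distance of seat_ring from where it was at the start of the episode above 0.02 m).
It also fails if it takes over 70 s, if anything falls off the work surface, if the arm or the gripper's body presses on something with over 40 N, if the wrist force passes 120 N, or if a joint passes its speed limit or range.

## Robot

A 6-joint arm with a two-finger parallel gripper is mounted at the origin on the work surface. World frame = base frame: x ahead of the robot, y to its left, z up, the work surface at z = 0. Lengths are in mm, angles in rad, forces in N, time in s.
With the tool pointing down it reaches from about 400 to 925 mm from the base axis. Payload 12.5 kg.
Tool frame: the origin (TCP) lies at the very end of the fingers, on their centre line; the grasp point (between the pads) lies behind it (env.grip_depth is the z of the grasp point in the tool frame, in mm); z points along the fingers, y is the line along which they close (so a half turn about z gives the same grasp; the last joint's range is limited). The gripper opens to 95 mm and grips with 3 to 60 N. Pads are 20 mm wide; open, the fingers measure 119 mm over their backs; the gripper's body (75 mm by 180 mm) begins 59 mm behind the grasp point.
Start: joints at [-1.422, 0.491, 1.559, -0, 1.092, -0.106], TCP at [157.555, -604.833, 214.661] pointing down, gripper open.
Joint ranges: [-3.1, 3.1], [-0.84, 2.19], [0.05, 2.79], [-1.13, 4.28], [0.06, 2.93], [-2.69, 2.69]. Speed limits (rad/s): [2.22, 2.22, 2.79, 3.14, 3.14, 3.14].

## Interface

Orientations are given as [roll, pitch, yaw] about the fixed x, y, z axes, in that order (R = Rz(yaw) Ry(pitch) Rx(roll)).
In Python, from cell import env, optics gives the robot as it stands.
- The arm moves only by the tool step_arm, never from a script. Its argument "moves" is a list of rows, each an object of numbers: "tx", "ty", "tz": the shift along the tool's x, y, z in mm; "roll": the turn about the tool's z in rad. In form: [{"tx": .., "ty": .., "tz": .., "roll": ..}, ...]. A call has 1 to 12 rows; each row is the pose to reach, as a shift and turn from the pose commanded when the call began, along the tool's axes at that moment; what a row does not reach only later rows make up. A row lasts 1/12 s, in which the tool goes at most 41.7 mm and 7.16 degrees, less where a joint would pass 70% of its speed; a pose out of reach is approached as far as the arm can. A call with a gripper value outside its range is refused whole. "grip" is the finger opening in mm, from 0 to 95.1, set as the call begins (left out, the last holds). The fingers move at their own pace and stop on an object; the grip force is fixed at half the most. Time passes only in rows, so rows that repeat a pose let the fingers close. It gives the time, the measured TCP pose, the force, the opening and the grip force at its end, in the units of the state.
- env.state(): the state, without advancing time (a new reading comes with each control period).
- optics.read_camera(name): name is "scene" or "top" or "wrist"; returns a dict with "pixels" (400x640x3 uint8, blue, green, red), "mtx" (3x3 intrinsics, pixels), "view" (4x4, takes a point from world to camera coordinates). Camera axes: x right, y down, z forward; pixel columns grow to the right and rows downward; lengths in mm; the calibration is good to about 2 mm. The wrist camera is an equidistant fisheye: a pixel r from the principal point sees the ray r / f radians off the axis. A picture is of the moment at which its call begins. There is no depth.
- env.job_done(): hands the job in; it is judged then, once.
The state is a dict: "t": time; "joints": joint angles; "qvel": joint speeds; "tau": joint torques, N m; "eef_pos": TCP position; "tcp_rot": TCP orientation; "ft_force": force on the tool from outside, world axes, zero at the start; "moment": the same for the moment, N m; "opening": opening from 0.0 (shut) to 1.0 (fully open); "grip_force": force on a finger pad.
Only numpy, scipy, OpenCV 4.12 (cv2) and the standard library are available. Lean on these libraries where they do the work, as an engineer would, in place of code of your own. Each camera call takes 0.05 s, during which the arm holds its last target. There are 200 camera calls.

## Working session

There is one attempt and no reset: what is moved stays moved. The work goes in short steps, Python scripts to look and compute and a tool call to move; the robot and the scene stay as the last step left them, time stands still between calls to the robot, and variables do not carry over. Pictures are saved under pics/ and viewed, at most 10 in all, crops included, and the job is handed in when it is done.

Besides the shell and the picture viewer there is one more tool, called after ">>>" as name(argument=value, ...), one argument or row to a line, values as JSON. step_arm: Moves the arm, as the interface text tells. Its arguments: {"type":"object","properties":{"moves":{"type":"array"},"grip":{"type":"number"}},"required":["moves"]}

```bash
mkdir -p pics; ls; python3 - <<'E'
from cell import env, optics
import cv2,json,numpy as np,pickle
print(env.state()); print(env.grip_depth)
d={}
for n in ["scene","top","wrist"]:
    r=optics.read_camera(n); d[n]=r; cv2.imwrite(f"pics/{n}0.png",r["pixels"]); print(n,np.round(r["mtx"],1).tolist(),np.round(r["view"],3).tolist())
pickle.dump(d,open("cams0.pkl","wb"))
E
```

```text
pics
{'t': 0.0, 'joints': array([-1.42160411e+00,  4.91555839e-01,  1.55946506e+00, -3.45277228e-05,
        1.09168361e+00, -1.05616900e-01]), 'qvel': array([-0.00096178,  0.00073098,  0.00051136,  0.00039224, -0.00059657,
        0.00045353]), 'tau': array([-1.27389278e-03, -6.12649012e+01, -2.58183253e+01,  6.92481827e-02,
        4.82446072e-02, -1.12780137e-04]), 'eef_pos': array([ 157.50447789, -604.57175275,  214.05868155]), 'tcp_rot': array([-3.14048376e+00, -8.67610881e-05,  2.54825002e-01]), 'ft_force': array([-0.20638876, -0.23476201,  0.50146606]), 'moment': array([ 0.05042711, -0.09347349, -0.07074101]), 'grip_force': 0.0, 'opening': 1.0015273043749804}
-18.8
scene [[365.5, 0.0, 317.8], [0.0, 365.5, 195.2], [0.0, 0.0, 1.0]] [[0.389, 0.921, 0.014, -228.594], [0.705, -0.288, -0.649, -321.237], [-0.593, 0.262, -0.761, 1358.002], [0.0, 0.0, 0.0, 1.0]]
top [[493.7, 0.0, 316.7], [0.0, 493.7, 200.9], [0.0, 0.0, 1.0]] [[-0.002, -1.0, 0.002, 0.243], [-0.996, 0.002, -0.087, 524.981], [0.087, -0.002, -0.996, 1329.372], [0.0, 0.0, 0.0, 1.0]]
wrist [[309.7, 0.0, 318.7], [0.0, 309.7, 206.3], [0.0, 0.0, 1.0]] [[0.253, -0.968, -0.001, -625.019], [-0.933, -0.244, 0.266, -29.927], [-0.257, -0.066, -0.964, 390.52], [0.0, 0.0, 0.0, 1.0]]
```

View pics/top0.png

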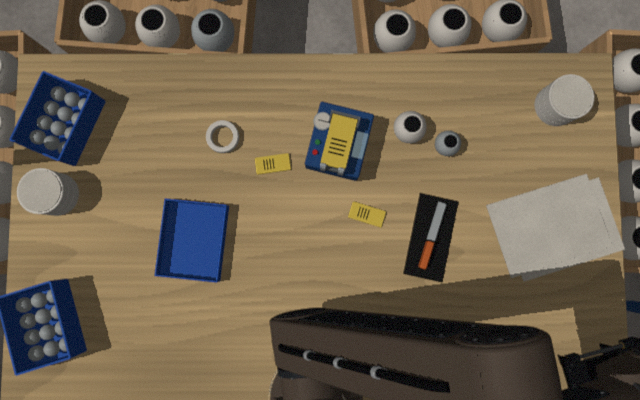

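View pics/scene0.png

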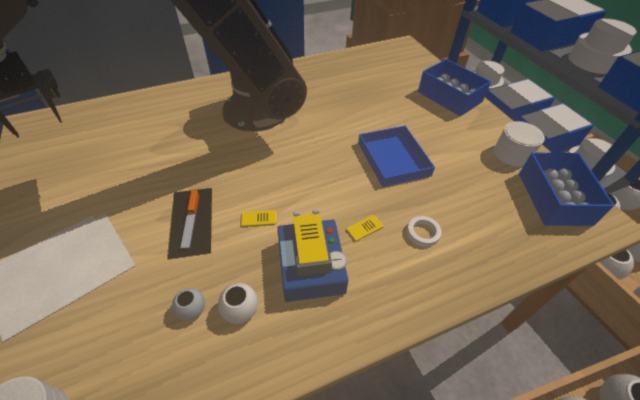

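```bash
python3 - <<'E'
import cv2,numpy as np
t=cv2.imread("pics/top0.png"); s=cv2.imread("pics/scene0.png")
def c(i,x,y,w,h,k): return cv2.resize(i[y:y+h,x:x+w],None,fx=k,fy=k,interpolation=cv2.INTER_CUBIC)
cv2.imwrite("pics/m1.png",np.hstack([c(t,300,95,80,100,6),c(t,400,190,50,100,6)]))
cv2.imwrite("pics/m2.png",np.hstack([c(s,270,200,80,100,6),c(s,165,180,50,100,6)]))
E
```

```text
(no output)
```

View pics/m1.png

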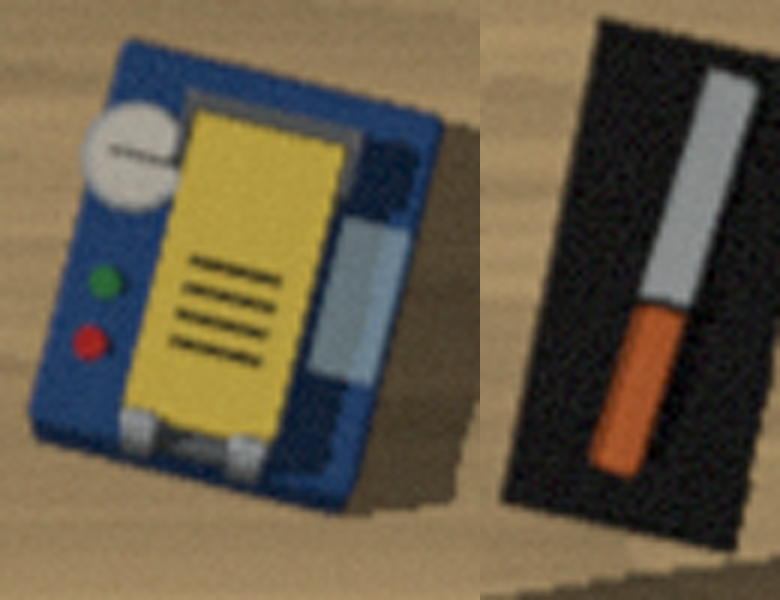

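View pics/m2.png

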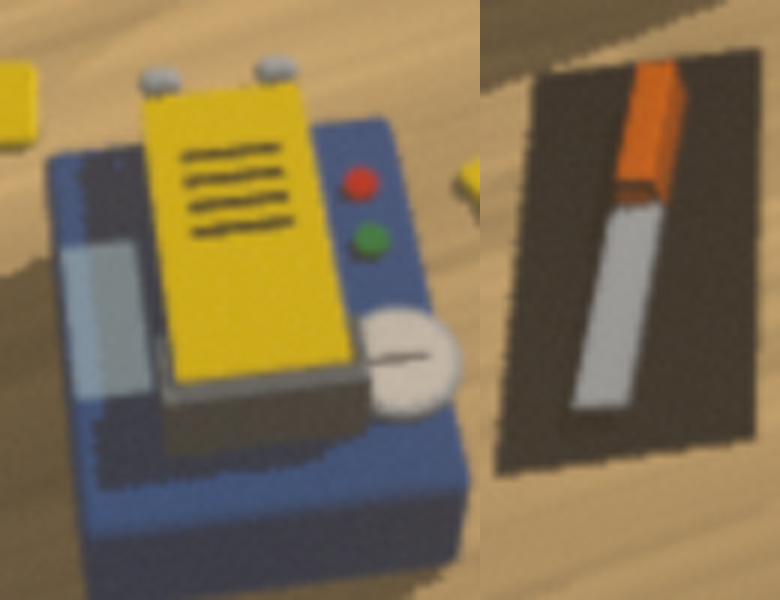

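The cover sits on the recorder with its catches facing the robot (top px ~322–345,170). The lever lies with its handle toward the robot (~427,257 top) and its blade away. I'll fit the poses from both views.

```bash
cat > h.py <<'E'
import numpy as np,cv2,pickle
from scipy.optimize import least_squares
def proj(c,P,fish=False):
    p=(c["view"]@np.c_[P,np.ones(len(P))].T)[:3]
    if fish:
        r=np.hypot(p[0],p[1]); th=np.arctan2(r,p[2]); q=p[:2]/r*th
    else: q=p[:2]/p[2]
    m=c["mtx"]; return np.c_[m[0,0]*q[0]+m[0,2],m[1,1]*q[1]+m[1,2]]
def place(v,M): # x,y,yaw,z
    c,s=np.cos(v[2]),np.sin(v[2]); M=np.asarray(M,float)
    return np.c_[v[0]+c*M[:,0]-s*M[:,1],v[1]+s*M[:,0]+c*M[:,1],M[:,2]+v[3]]
def fit(obs,v0): # obs: list (cam,fish,M,px)
    f=lambda v:np.concatenate([(proj(c,place(v,M),fi)-px).ravel() for c,fi,M,px in obs])
    r=least_squares(f,v0,loss="soft_l1"); return r.x,f(r.x).reshape(-1,2)
E
python3 - <<'E'
from h import *
d=pickle.load(open("cams0.pkl","rb")); T,S=d["top"],d["scene"]
A=lambda p,x,y,x0=0:((np.array(p,float)-[x0,0]+.5)/6-.5)+[x,y]
t1=lambda p:A(p,300,95); s1=lambda p:A(p,270,200)
t2=lambda p:A(p,400,190,480); s2=lambda p:A(p,165,180,480)
def show(n,r): print(n,np.round(r[0],3),"\n res",np.round(r[1],1).tolist())
C=[[47.5,33,115],[47.5,-33,115],[-87.5,33,115],[-87.5,-33,115]]
D=[[83,75,75],[83,-75,75],[-97,75,75],[-97,-75,75]]
oc=[(T,0,C,t1([[193,108],[347,145],[125,408],[278,440]])),(S,0,C,s1([[352,360],[175,382],[300,83],[143,102]]))]
od=[(T,0,D,t1([[125,42],[440,118],[35,415],[350,490]])),(S,0,D,s1([[465,487],[80,540],[388,120],[48,158]]))]
v0=[650,0,-.2,0]
show("cover",fit(oc,v0));show("deck",fit(od,v0));show("both",fit(oc+od,v0))
H=[[-40,9,28],[-40,-9,28],[40,9,28],[40,-9,28]];B=[[148,11,16],[148,-11,16]]
HS=[[-40,9,28],[-40,-9,28]]
show("lever",fit([(T,0,H+B,t2([[590,462],[637,475],[637,302],[690,310],[708,68],[757,88]])),(S,0,B,s2([[630,408],[572,408]])),(S,0,[H[1],H[3]],s2([[638,60],[617,182]]))],[450,-230,-.2,4]))
M=[[115,55,4],[115,-55,4],[-115,55,4],[-115,-55,4]]
show("mat",fit([(T,0,[M[0],M[2],M[3]],t2([[598,18],[503,502],[735,550]])),(S,0,M,s2([[752,437],[497,475],[760,50],[535,72]]))],[450,-230,-.2,0]))
R=[[105,85,40],[105,-85,40],[-105,-85,40],[-105,85,40]]
show("tray",fit([(T,0,R,np.array([[165,199],[229,200],[222,281],[155,277]])),(S,0,R[:1]+R[2:],np.array([[433,173],[359,154],[405,126]]))],[450,300,0,0]))
for n,p in dict(wb=(410,127),sb=(449,143),ring=(222,137),pack1=(273,163),pack2=(367,214)).items():
    r=np.linalg.inv(T["view"]); dr=r[:3,:3]@[(p[0]-T["mtx"][0,2])/T["mtx"][0,0],(p[1]-T["mtx"][1,2])/T["mtx"][1,1],1]; o=r[:3,3]
    print(n,np.round(o+dr*(20-o[2])/dr[2]))
E
```

```text
cover [693.444 -63.43   37.453  -3.201] 
 res [[1.0, -0.0], [0.0, -0.2], [-0.2, -0.1], [-0.8, 0.7], [0.4, 0.6], [0.6, 0.7], [-0.4, -0.5], [-0.7, -0.7]]
deck [693.343 -63.338   6.032  -9.091] 
 res [[-0.1, -0.8], [1.4, 0.0], [-1.6, 1.0], [0.4, 2.3], [1.5, 1.0], [0.0, 0.8], [0.3, -0.6], [-0.8, -0.4]]
both [ 6.9353e+02 -6.3455e+01 -2.4900e-01 -5.5450e+00] 
 res [[1.0, 0.2], [-0.0, 0.1], [-0.3, -0.1], [-0.9, 0.8], [0.3, 1.2], [0.5, 1.3], [-0.2, 0.1], [-0.6, -0.1], [-0.1, -1.2], [1.6, -0.5], [-1.6, 0.8], [0.7, 2.0], [1.6, 0.3], [-0.0, 0.2], [0.3, -1.3], [-1.0, -1.1]]
lever [ 3.79900e+02 -2.97096e+02 -1.25995e+02  3.10000e-02] 
 res [[0.7, 0.4], [-0.8, 0.4], [1.9, -1.1], [-0.6, -0.3], [0.4, 0.5], [-0.2, -0.3], [-0.3, -0.8], [0.7, -0.4], [0.6, 0.1], [-0.4, 1.5]]
mat [ 4.26728e+02 -3.16789e+02 -2.20000e-01 -3.25000e+00] 
 res [[0.4, -0.5], [-0.4, 0.1], [0.2, 0.8], [0.8, 0.1], [-0.3, -0.0], [0.1, -0.3], [-0.2, 0.6]]
tray [ 4.21075e+02  3.41551e+02 -8.10000e-02 -3.22310e+01] 
 res [[0.5, -0.1], [-2.4, 3.8], [-2.7, -0.8], [2.4, -1.7], [0.8, -0.5], [-1.0, -13.3], [-1.8, 5.1]]
wb [ 731. -261.   20.]
sb [ 686. -368.   20.]
ring [704. 261.  20.]
pack1 [631. 120.  20.]
pack2 [ 489. -139.   20.]
```

>>> step_arm(
  moves=[
    {"tx": 35,"ty": -27,"tz": 0,"roll": 0.06},
    {"tx": 65,"ty": -50,"tz": 0,"roll": 0.12},
    {"tx": 95,"ty": -74,"tz": 0,"roll": 0.18},
    {"tx": 125,"ty": -97,"tz": 0,"roll": 0.24},
    {"tx": 155,"ty": -120,"tz": 0,"roll": 0.3},
    {"tx": 185,"ty": -144,"tz": 0,"roll": 0.36},
    {"tx": 215,"ty": -167,"tz": 0,"roll": 0.42},
    {"tx": 245,"ty": -190,"tz": 0,"roll": 0.48},
    {"tx": 275,"ty": -213,"tz": 0,"roll": 0.54},
    {"tx": 303,"ty": -235,"tz": 0,"roll": 0.586},
    {"tx": 303,"ty": -235,"tz": 0,"roll": 0.586},
    {"tx": 303,"ty": -235,"tz": 0,"roll": 0.586},
  ],
)

```text
t: 1.15
eef_pos: [392.3, -299.8, 214.6]
tcp_rot: [3.141, 0.0, -0.328]
ft_force: [-0.4, -2.0, -0.4]
opening: 0.999
grip_force: 0.0
```

```bash
cat >> h.py <<'E'
def snap(n,tag):
    from cell import optics
    r=optics.read_camera(n); cv2.imwrite(f"pics/{tag}.png",r["pixels"]); pickle.dump(r,open(f"{tag}.pkl","wb")); return r
E
python3 - <<'E'
from h import *
from cell import env
w=snap("wrist","w1"); s=env.state(); print(s["t"],s["eef_pos"],s["tcp_rot"],s["joints"])
V=w["view"]; c=-V[:3,:3].T@V[:3,3]; print("cam",c,"axis",V[2,:3])
E
```

```text
1.2 [ 391.7315025  -300.81837414  214.62581859] [ 3.14135452e+00  2.41156884e-05 -3.28867701e-01] [-7.88571712e-01  3.05485519e-01  1.87231840e+00 -2.72871632e-04
  9.63704708e-01  1.11124797e+00]
cam [ 463.8102206  -324.28374462  384.0415321 ] axis [-0.25192923  0.0857823  -0.96393623]
```

View pics/w1.png

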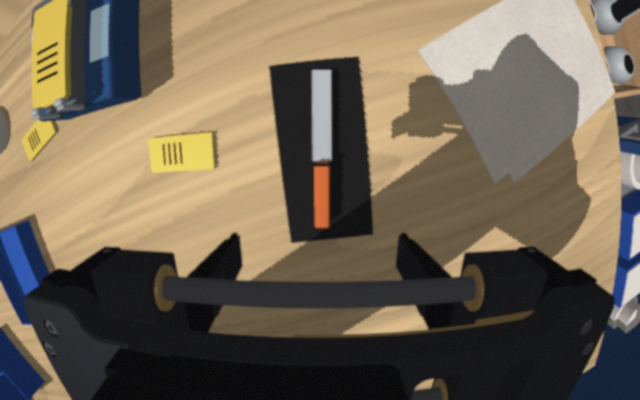

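The lever is at px ~(321,69) tip to (321,228) handle end, nearly straight along the tool's x. I'll refine the fit.

```bash
python3 - <<'E'
from h import *
d=pickle.load(open("cams0.pkl","rb")); T,S=d["top"],d["scene"]; W=pickle.load(open("w1.pkl","rb"))
# edge rows of orange & blade by colour
im=W["pixels"]; hsv=cv2.cvtColor(im,cv2.COLOR_BGR2HSV)
sub=np.zeros(im.shape[:2],bool); sub[55:240,295:350]=1
o=(hsv[...,1]>130)&(hsv[...,2]>120)&sub; b=(hsv[...,1]<60)&(hsv[...,2]>110)&sub
for n,m in (("or",o),("bl",b)):
    l,k,st,_=cv2.connectedComponentsWithStats(m.astype(np.uint8)); i=1+st[1:,4].argmax(); m=k==i
    ys=np.where(m.any(1))[0]; print(n,ys[0],ys[-1])
    for y in np.linspace(ys[0]+3,ys[-1]-3,5).astype(int):
        x=np.where(m[y])[0]; print(y,x[0]-.5,x[-1]+.5)
A=lambda p,x,y,x0=480:((np.array(p,float)-[x0,0]+.5)/6-.5)+[x,y]
H=[[-40,9,28],[-40,-9,28],[40,9,28],[40,-9,28]];B=[[148,11,16],[148,-11,16]]
top=(T,0,H[:2]+B,A([[590,462],[637,475],[708,68],[757,88]],400,190)); sc=(S,0,B,A([[630,408],[572,408]],165,180))
wr=(W,1,H[:2]+B,np.array([[314,228],[329.5,228],[310.5,69],[332,69]]))
for obs in ([wr],[top,sc,wr]):
    v,r=fit(obs,[380,-297,-.33,4]); print(v.round(3),r.round(1).tolist())
R=[[105,85,40],[105,-85,40],[-105,-85,40],[-105,85,40]]
v,r=fit([(T,0,R,np.array([[165,199],[229,200],[222,281],[155,277]])),(S,0,R,np.array([[433,173],[383,185],[359,155],[405,126]]))],[430,330,0,0]);print(v,r.round(1).tolist())
# triangulated heights via DLT top+scene: blade tip, cover front-left corner
def tri(a,b): 
    P=[c["mtx"]@c["view"][:3] for c in (T,S)]
    X=cv2.triangulatePoints(P[0],P[1],np.array(a,float).reshape(2,1),np.array(b,float).reshape(2,1)); return (X[:3]/X[3]).ravel().round(1)
for a,b in zip(A([[193,108],[347,145],[125,408],[278,440]],300,95,0),A([[352,360],[175,382],[300,83],[143,102]],270,200,0)): print("cov",tri(a,b))
for a,b in zip(A([[708,68],[757,88]],400,190),A([[630,408],[572,408]],165,180)): print("tip",tri(a,b))
E
```

```text
or 166 227
169 313.5 328.5
182 313.5 328.5
196 313.5 328.5
210 313.5 328.5
224 313.5 328.5
bl 70 161
73 311.5 330.5
94 311.5 330.5
115 311.5 331.5
136 311.5 331.5
158 311.5 331.5
[ 3.83107e+02 -3.00487e+02 -3.23000e-01  4.92100e+00] [[0.3, 0.1], [-0.3, 0.0], [1.2, -0.0], [-1.2, -0.1]]
[ 3.82488e+02 -2.99818e+02 -3.20000e-01  2.34000e+00] [[2.0, -0.5], [0.6, -0.5], [0.9, -0.7], [0.4, -1.5], [-0.8, -0.2], [0.2, 0.3], [0.0, 0.0], [-0.6, -0.1], [0.5, 1.0], [-2.0, 0.9]]
[ 4.20812809e+02  3.40793212e+02 -8.59353454e-02 -3.27989379e+01] [[1.0, -0.1], [-1.9, 4.0], [-2.5, -0.6], [2.5, -1.8], [0.4, -0.3], [0.9, -0.3], [-1.1, -14.2], [-1.9, 5.2]]
cov [746.9 -41.4 112.6]
cov [ 730.5 -107.2  113.6]
cov [616.8 -10.1 109.7]
cov [602.6 -75.1 111.9]
tip [ 524.9 -334.5   14.3]
tip [ 515.6 -357.1   14.3]
```

>>> step_arm(
  moves=[
    {"tx": 3.5,"ty": 2,"tz": 30},
    {"tx": 3.5,"ty": 2,"tz": 60},
    {"tx": 3.5,"ty": 2,"tz": 90},
    {"tx": 3.5,"ty": 2,"tz": 120},
    {"tx": 3.5,"ty": 2,"tz": 145},
    {"tx": 3.5,"ty": 2,"tz": 170},
    {"tx": 3.5,"ty": 2,"tz": 185},
    {"tx": 3.5,"ty": 2,"tz": 195},
    {"tx": 3.5,"ty": 2,"tz": 202},
    {"tx": 3.5,"ty": 2,"tz": 208},
    {"tx": 3.5,"ty": 2,"tz": 208},
    {"tx": 3.5,"ty": 2,"tz": 208},
  ],
)

```text
validation failed for argument at $.mo...
```

>>> step_arm(
  moves=[
    {"tx": 0},
    {"tx": 0},
    {"tx": 0},
    {"tx": 0},
    {"tx": 0},
    {"tx": 0},
    {"tx": 0},
    {"tx": 0},
    {"tx": 0},
    {"tx": 0},
  ],
  grip=5,
)

```text
validation failed for argument at $.mo...
```

Both calls were refused, so I'll send rows with all four fields.

>>> step_arm(
  moves=[
    {"tx": 3.5,"ty": 2,"tz": 30,"roll": 0},
    {"tx": 3.5,"ty": 2,"tz": 60,"roll": 0},
    {"tx": 3.5,"ty": 2,"tz": 90,"roll": 0},
    {"tx": 3.5,"ty": 2,"tz": 120,"roll": 0},
    {"tx": 3.5,"ty": 2,"tz": 145,"roll": 0},
    {"tx": 3.5,"ty": 2,"tz": 170,"roll": 0},
    {"tx": 3.5,"ty": 2,"tz": 185,"roll": 0},
    {"tx": 3.5,"ty": 2,"tz": 195,"roll": 0},
    {"tx": 3.5,"ty": 2,"tz": 202,"roll": 0},
    {"tx": 3.5,"ty": 2,"tz": 208,"roll": 0},
    {"tx": 3.5,"ty": 2,"tz": 208,"roll": 0},
    {"tx": 3.5,"ty": 2,"tz": 208,"roll": 0},
  ],
)

```text
t: 2.2
eef_pos: [394.2, -304.5, 7.0]
tcp_rot: [3.141, -0.001, -0.331]
ft_force: [0.8, -0.6, 0.4]
opening: 1.002
grip_force: 0.0
```

>>> step_arm(
  moves=[
    {"tx": 0,"ty": 0,"tz": 0,"roll": 0},
    {"tx": 0,"ty": 0,"tz": 0,"roll": 0},
    {"tx": 0,"ty": 0,"tz": 0,"roll": 0},
    {"tx": 0,"ty": 0,"tz": 0,"roll": 0},
    {"tx": 0,"ty": 0,"tz": 0,"roll": 0},
    {"tx": 0,"ty": 0,"tz": 0,"roll": 0},
    {"tx": 0,"ty": 0,"tz": 0,"roll": 0},
    {"tx": 0,"ty": 0,"tz": 0,"roll": 0},
    {"tx": 0,"ty": 0,"tz": 0,"roll": 0},
    {"tx": 0,"ty": 0,"tz": 0,"roll": 0},
    {"tx": 0,"ty": 0,"tz": 0,"roll": 0},
    {"tx": 0,"ty": 0,"tz": 0,"roll": 0},
  ],
  grip=5,
)

```text
t: 3.2
eef_pos: [394.2, -304.1, 6.6]
tcp_rot: [3.142, 0.0, -0.331]
ft_force: [0.5, -0.4, -0.5]
opening: 0.213
grip_force: 0.0
```

>>> step_arm(
  moves=[
    {"tx": 0,"ty": 0,"tz": 0,"roll": 0},
    {"tx": 0,"ty": 0,"tz": 0,"roll": 0},
    {"tx": 0,"ty": 0,"tz": 0,"roll": 0},
    {"tx": 0,"ty": 0,"tz": -10,"roll": 0},
    {"tx": 0,"ty": 0,"tz": -25,"roll": 0},
    {"tx": 0,"ty": 0,"tz": -45,"roll": 0},
    {"tx": 0,"ty": 0,"tz": -70,"roll": 0},
    {"tx": 0,"ty": 0,"tz": -95,"roll": 0},
    {"tx": 0,"ty": 0,"tz": -115,"roll": 0},
    {"tx": 0,"ty": 0,"tz": -130,"roll": 0},
    {"tx": 0,"ty": 0,"tz": -130,"roll": 0},
    {"tx": 0,"ty": 0,"tz": -130,"roll": 0},
  ],
)

```text
t: 4.2
eef_pos: [394.2, -304.1, 137.2]
tcp_rot: [3.141, -0.001, -0.331]
ft_force: [-0.2, -0.2, -2.8]
opening: 0.188
grip_force: 30.0
```

>>> step_arm(
  moves=[
    {"tx": -3,"ty": -14,"tz": 0,"roll": -0.01},
    {"tx": -9,"ty": -40,"tz": 0,"roll": -0.02},
    {"tx": -16,"ty": -72,"tz": 0,"roll": -0.03},
    {"tx": -23,"ty": -104,"tz": 0,"roll": -0.04},
    {"tx": -30,"ty": -136,"tz": 0,"roll": -0.05},
    {"tx": -38,"ty": -168,"tz": 0,"roll": -0.06},
    {"tx": -45,"ty": -200,"tz": 0,"roll": -0.07},
    {"tx": -52,"ty": -232,"tz": 0,"roll": -0.083},
    {"tx": -58,"ty": -262,"tz": 0,"roll": -0.083},
    {"tx": -64,"ty": -286,"tz": 0,"roll": -0.083},
    {"tx": -67.6,"ty": -302,"tz": 0,"roll": -0.083},
    {"tx": -67.6,"ty": -302,"tz": 0,"roll": -0.083},
  ],
)

```text
t: 5.2
eef_pos: [427.4, 6.4, 135.5]
tcp_rot: [3.142, 0.003, -0.245]
ft_force: [0.4, 0.2, -2.2]
opening: 0.184
grip_force: 30.0
```

```bash
python3 - <<'E'
from h import *
from cell import env
w=snap("wrist","w2"); s=env.state(); print(s["t"],s["eef_pos"],s["tcp_rot"],s["joints"])
u=proj(w,np.array([[599,-39.6,100],[599,-39.6,95],[609,-42,115.]]),1); print(u)
x,y=u[0].astype(int); print(x,y)
im=w["pixels"]; x0,y0=max(0,x-100),max(0,y-70)
cv2.imwrite("pics/w2c.png",cv2.resize(im[y0:y0+150,x0:x0+200],None,fx=4,fy=4,interpolation=cv2.INTER_CUBIC)); print(x0,y0)
E
```

```text
5.25 [427.50643505   5.21567772 135.61991907] [ 3.14131673e+00  2.33271082e-03 -2.44990775e-01] [-1.42532501e-01  3.35281524e-01  2.11161448e+00 -5.59082793e-05
  6.97045354e-01  1.67329719e+00]
[[323.10440964 -20.62425033]
 [323.01255884 -17.67052186]
 [323.20762482 -42.966069  ]]
323 -20
223 0
```

View pics/w2c.png

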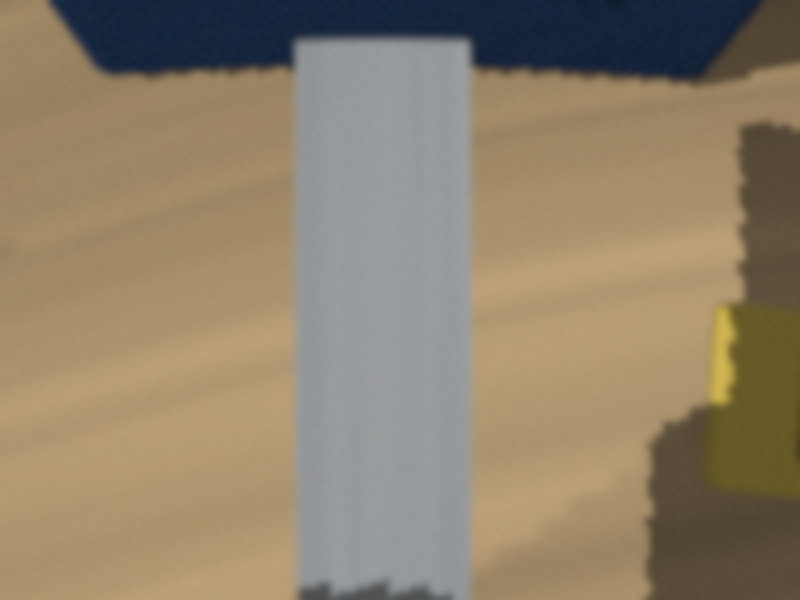

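>>> step_arm(
  moves=[
    {"tx": 10,"ty": 1,"tz": -10,"roll": 0},
    {"tx": 25,"ty": 1,"tz": -20,"roll": 0},
    {"tx": 40,"ty": 1,"tz": -30,"roll": 0},
    {"tx": 50,"ty": 1,"tz": -30,"roll": 0},
    {"tx": 55,"ty": 1,"tz": -30,"roll": 0},
    {"tx": 55,"ty": 1,"tz": -30,"roll": 0},
    {"tx": 55,"ty": 1,"tz": -30,"roll": 0},
  ],
)

```text
t: 5.83
eef_pos: [480.6, -11.1, 165.6]
tcp_rot: [3.141, 0.002, -0.249]
ft_force: [0.2, 0.4, -2.3]
opening: 0.188
grip_force: 30.0
```

```bash
python3 - <<'E'
from h import *
from cell import env
w=snap("wrist","w3"); s=env.state(); print(s["t"],s["eef_pos"],s["tcp_rot"])
M=[[-97,75,75],[-97,-75,75],[-87.5,33,110],[-87.5,-33,110],[-97,0,95],[-97,75,0],[-97,-75,0]]
print(proj(w,place([693,-63.4,-.248,0],M),1).round(1).tolist())
p=s["eef_pos"]; y=s["tcp_rot"][2]
print(proj(w,place([p[0],p[1],y,p[2]+11.4],[[136,11,2],[136,-11,2],[28,11,2],[28,-11,2]]),1).round(1).tolist())
cv2.imwrite("pics/w3c.png",cv2.resize(w["pixels"][:150,223:423],None,fx=4,fy=4,interpolation=cv2.INTER_CUBIC))
E
```

```text
5.8833 [480.48342206 -10.95158563 165.714736  ] [ 3.14132997e+00  2.09308391e-03 -2.48404305e-01]
[[228.2, 71.9], [405.5, 71.6], [270.7, 48.6], [362.3, 48.4], [316.6, 63.7], [247.7, 82.2], [386.8, 82.0]]
[[296.3, 8.6], [340.0, 8.6], [297.2, 214.9], [339.0, 214.9]]
```

View pics/w3c.png

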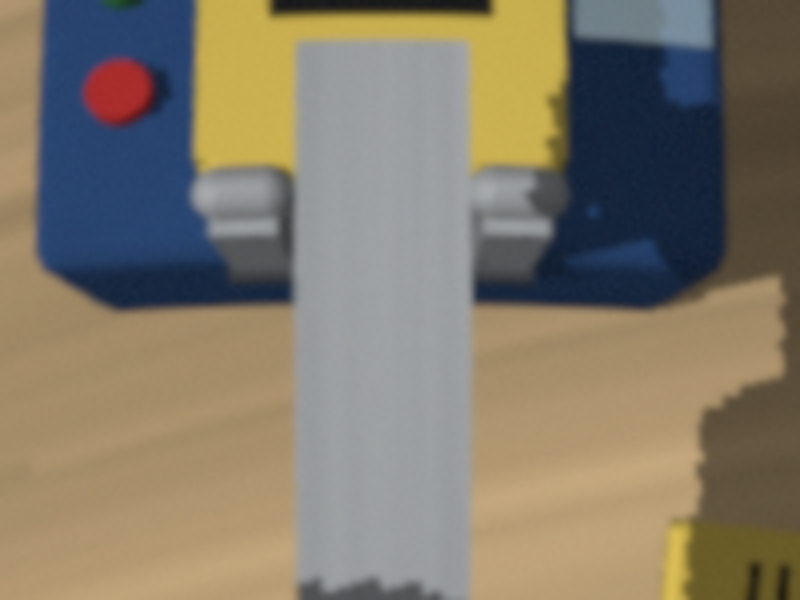

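```bash
python3 - <<'E'
from h import *
w=pickle.load(open("w3.pkl","rb")); im=w["pixels"].astype(float)
hsv=cv2.cvtColor(w["pixels"],cv2.COLOR_BGR2HSV)[...,1].astype(float)
def edge(row,a,b,s):
    g=hsv[row-2:row+3,a:b].mean(0); d=np.abs(np.diff(g)); d[d<0.3*d.max()]=0
    return a+.5+(d*np.arange(len(d))).sum()/d.sum()
rows=np.r_[84:140:4]; L=np.array([edge(r,290,303,0) for r in rows]); R=np.array([edge(r,334,347,0) for r in rows])
rt=np.r_[16:34:3]; Lt=np.array([edge(r,290,303,0) for r in rt]);Rt=np.array([edge(r,334,347,0) for r in rt])
rr=np.r_[rt,rows]; LL=np.r_[Lt,L]; RR=np.r_[Rt,R]; print(np.c_[rr,LL,RR,RR-LL].round(2)[::3])
p=np.array([480.48,-10.95,165.71]); yaw=-.2484
def model(v,row): # v: lateral, dyaw, z0(at grip), pitchslope ; intersect edges with rows
    xs=np.linspace(20,140,200); out=[]
    for s in (11,-11):
        loc=np.c_[xs,v[0]+v[1]*xs+s,v[2]+v[3]*xs]
        q=proj(w,place([p[0],p[1],yaw,p[2]],loc),1); o=np.argsort(q[:,1]); out.append(np.interp(row,q[o,1],q[o,0]))
    return out
f=lambda v:np.r_[model(v,rr)[0]-LL,model(v,rr)[1]-RR]
r=least_squares(f,[0,0,13.4,0],loss="soft_l1",f_scale=.3); print("lever lat,dyaw,ztop,slope",r.x.round(4),np.abs(f(r.x)).max().round(2))
v=r.x; print("top z at tip rel TCP",v[2]+v[3]*136)
q=lambda X:proj(w,place([p[0],p[1],yaw,p[2]],[[X,v[0],v[2]+v[3]*X]]),1)[0,1]
from scipy.optimize import brentq
print("tip x rel TCP",brentq(lambda X:q(X)-9.7,100,160))
# recorder along/lateral from wrist: base front edge & deck, catches
g=lambda v:np.r_[ (proj(w,place([v[0],v[1],-.248,0],[[-97,0,0],[-97,0,75]]),1)[:,1]-[76.4,65.5]), (proj(w,place([v[0],v[1],-.248,0],[[-94,30,118],[-94,-30,118],[-97,75,75],[-97,-75,75],[-60,33,115],[-60,-33,115]]),1)[:,0]-[271.6,364.6,232.5,404,271.3,364.9])]
r=least_squares(g,[693,-63,],loss="soft_l1"); print(r.x,g(r.x).round(1))
E
```

```text
[[ 16.   296.44 340.25  43.8 ]
 [ 25.   296.41 339.95  43.55]
 [ 84.   296.04 340.48  44.44]
 [ 96.   296.33 340.44  44.12]
 [108.   296.06 340.46  44.4 ]
 [120.   296.34 340.38  44.04]
 [132.   296.49 340.32  43.83]]
lever lat,dyaw,ztop,slope [-2.11100e-01  1.50000e-03  1.37345e+01 -9.60000e-03] 0.35
top z at tip rel TCP 12.435527607702792
tip x rel TCP 135.5614173004342
[695.41815768 -65.23431361] [ 1.1 -0.7  3.2 -3.3 -2.9  2.8  0.6 -0.6]
```

>>> step_arm(
  moves=[
    {"tx": -15,"ty": 0,"tz": 0,"roll": 0},
    {"tx": -40,"ty": 0,"tz": 0,"roll": 0},
    {"tx": -42,"ty": 0,"tz": 20,"roll": 0},
    {"tx": -42,"ty": 0,"tz": 45,"roll": 0},
    {"tx": -42,"ty": 0,"tz": 65,"roll": 0},
    {"tx": -42,"ty": 0,"tz": 76.7,"roll": 0},
    {"tx": -42,"ty": 0,"tz": 76.7,"roll": 0},
    {"tx": -42,"ty": 0,"tz": 76.7,"roll": 0},
    {"tx": -42,"ty": 0,"tz": 76.7,"roll": 0},
  ],
)

```text
t: 6.63
eef_pos: [440.9, -0.6, 90.5]
tcp_rot: [3.142, -0.0, -0.248]
ft_force: [-0.6, -0.5, -2.5]
opening: 0.189
grip_force: 30.0
```

```bash
python3 - <<'E'
from h import *
from cell import env
w=snap("scene","s4"); s=env.state(); print(s["t"],s["eef_pos"],s["tcp_rot"],s["ft_force"])
E
```

```text
6.6833 [441.04224965  -0.68938091  90.66360446] [-3.14157449e+00 -1.15473809e-03 -2.48109522e-01] [-0.54359156  0.18769152 -1.4740655 ]
```

>>> step_arm(
  moves=[
    {"tx": 8,"ty": 0,"tz": 1.2,"roll": 0},
    {"tx": 16,"ty": 0,"tz": 1.2,"roll": 0},
    {"tx": 22,"ty": 0,"tz": 1.2,"roll": 0},
    {"tx": 26,"ty": 0,"tz": 1.2,"roll": 0},
    {"tx": 30,"ty": 0,"tz": 1.2,"roll": 0},
    {"tx": 34,"ty": 0,"tz": 1.2,"roll": 0},
    {"tx": 38,"ty": 0,"tz": 1.2,"roll": 0},
    {"tx": 38,"ty": 0,"tz": 1.2,"roll": 0},
  ],
)

```text
t: 7.35
eef_pos: [478.4, -10.2, 88.7]
tcp_rot: [3.142, -0.001, -0.248]
ft_force: [0.0, 0.1, -2.3]
opening: 0.183
grip_force: 30.0
```

```bash
python3 - <<'E'
from h import *
from cell import env
w=snap("wrist","w5"); s=env.state(); print(s["t"],s["eef_pos"],s["tcp_rot"],s["ft_force"],s["moment"])
cv2.imwrite("pics/w5c.png",cv2.resize(w["pixels"][:150,223:423],None,fx=4,fy=4,interpolation=cv2.INTER_CUBIC))
E
```

```text
7.4 [477.9103314  -10.07710624  88.63594557] [ 3.14152069e+00 -3.52731283e-05 -2.48239494e-01] [ 0.43506424  0.16598356 -1.85124596] [ 0.05082246  0.04984076 -0.05029274]
```

View pics/w5c.png

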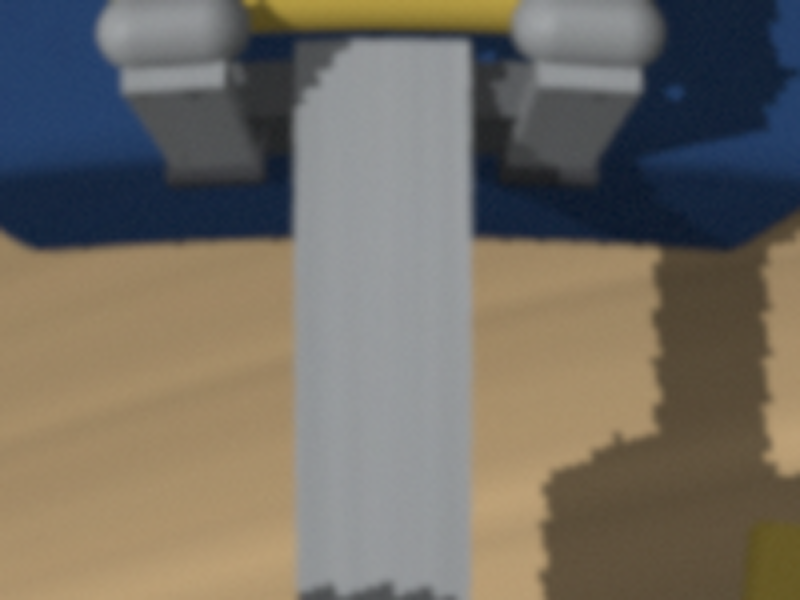

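The blade tip (px ~(318,10)) is centred between the catches at the slot mouth, just ahead of the lip, with no contact force. Pushing it in.

>>> step_arm(
  moves=[
    {"tx": 4,"ty": 0,"tz": 0,"roll": 0},
    {"tx": 8,"ty": 0,"tz": 0,"roll": 0},
    {"tx": 13,"ty": 0,"tz": 0,"roll": 0},
    {"tx": 18,"ty": 0,"tz": 0,"roll": 0},
    {"tx": 23,"ty": 0,"tz": 0,"roll": 0},
    {"tx": 28,"ty": 0,"tz": 0,"roll": 0},
    {"tx": 33,"ty": 0,"tz": 0,"roll": 0},
    {"tx": 37,"ty": 0,"tz": 0,"roll": 0},
    {"tx": 39,"ty": 0,"tz": 0,"roll": 0},
    {"tx": 39,"ty": 0,"tz": 0,"roll": 0},
  ],
)

```text
t: 8.23
eef_pos: [515.9, -19.7, 88.7]
tcp_rot: [3.142, -0.0, -0.248]
ft_force: [-0.1, 1.2, -1.4]
opening: 0.188
grip_force: 30.0
```

>>> step_arm(
  moves=[
    {"tx": 0,"ty": 0,"tz": 3,"roll": 0},
    {"tx": 0,"ty": 0,"tz": 7,"roll": 0},
    {"tx": 0,"ty": 0,"tz": 11,"roll": 0},
    {"tx": 0,"ty": 0,"tz": 15,"roll": 0},
    {"tx": 0,"ty": 0,"tz": 18,"roll": 0},
    {"tx": 0,"ty": 0,"tz": 21,"roll": 0},
    {"tx": 0.3,"ty": 0,"tz": 24,"roll": 0},
    {"tx": 0.5,"ty": 0,"tz": 26,"roll": 0},
    {"tx": 0.5,"ty": 0,"tz": 26,"roll": 0},
  ],
)

```text
t: 8.98
eef_pos: [516.0, -19.7, 62.3]
tcp_rot: [3.141, 0.0, -0.248]
ft_force: [0.6, 0.7, 2.9]
opening: 0.187
grip_force: 30.0
```

>>> step_arm(
  moves=[
    {"tx": 0.5,"ty": 0,"tz": 3,"roll": 0},
    {"tx": 1,"ty": 0,"tz": 6,"roll": 0},
    {"tx": 2,"ty": 0,"tz": 9,"roll": 0},
    {"tx": 2.5,"ty": 0,"tz": 12,"roll": 0},
    {"tx": 3.2,"ty": 0,"tz": 14,"roll": 0},
    {"tx": 3.2,"ty": 0,"tz": 14,"roll": 0},
    {"tx": 3.2,"ty": 0,"tz": 14,"roll": 0},
  ],
)

```text
t: 9.57
eef_pos: [519.0, -20.5, 48.4]
tcp_rot: [3.141, 0.001, -0.248]
ft_force: [0.5, 0.2, -0.5]
opening: 0.189
grip_force: 30.0
```

```bash
python3 - <<'E'
from h import *
from cell import env
w=snap("scene","s6"); v=snap("wrist","w6"); s=env.state(); print(s["t"],s["eef_pos"],s["ft_force"])
a=cv2.resize(w["pixels"][180:280,250:370],None,fx=4,fy=4,interpolation=cv2.INTER_CUBIC)
b=cv2.resize(v["pixels"][:133,230:410],(540,400),interpolation=cv2.INTER_CUBIC)[:,110:430]
cv2.imwrite("pics/m6.png",np.hstack([a,b]))
E
```

```text
9.6667 [518.93829085 -20.51777886  48.5203649 ] [ 0.57548512  1.24687659 -1.21172584]
```

View pics/m6.png

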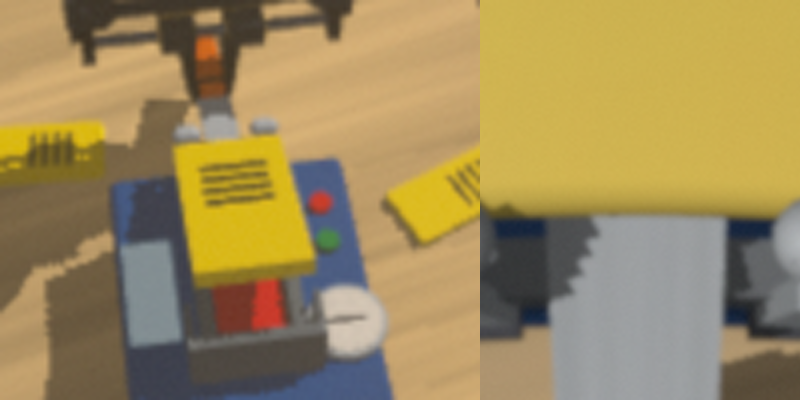

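```bash
python3 - <<'E'
from h import *
t=snap("top","t6"); S=pickle.load(open("s6.pkl","rb"))
hsv=cv2.cvtColor(t["pixels"],cv2.COLOR_BGR2HSV); m=((abs(hsv[...,0].astype(int)-25)<8)&(hsv[...,1]>150)&(hsv[...,2]>120)).astype(np.uint8)
n,k,st,c=cv2.connectedComponentsWithStats(m); print([(st[i].tolist()) for i in range(1,n) if st[i,4]>80])
b=cv2.resize(t["pixels"][90:190,290:390],None,fx=5,fy=5,interpolation=cv2.INTER_CUBIC)
cv2.imwrite("pics/t6c.png",b)
px=(np.array([[280,135],[175,150],[313,258],[195,273]])+.5)/4-.5+[250,180]
M=np.array([[-67.5,33,10],[-67.5,-33,10],[67.5,33,10],[67.5,-33,10]])
def P(v):
    cp,sp=np.cos(v[3]),np.sin(v[3]); Q=np.c_[cp*M[:,0]+sp*M[:,2],M[:,1],-sp*M[:,0]+cp*M[:,2]]
    return place([v[0],v[1],v[4],v[2]],Q)
r=least_squares(lambda v:np.r_[(proj(S,P(v))-px).ravel(),(v[4]+.248)*20,(v[0]*.2455+v[1]*.969-(695.4*.2455-65.2*.969))*.2],[676,-60,110,0,-.248])
print(r.x,r.fun.round(1)); print(P(r.x).round(0)); 
d=r.x[:2]-[695.4,-65.2]; print("along rec x",d@[.969,-.2455])
E
```

```text
[[321, 112, 37, 56, 1247], [255, 154, 36, 20, 536], [358, 210, 25, 17, 229]]
[ 6.65564878e+02 -5.52160837e+01  1.14530582e+02 -3.93275220e-01
 -2.53850058e-01] [-0.3  0.5 -0.2 -0.4  0.3  0.1 -0.2 -0.1 -0.1  0.5]
[[ 610.   -7.   98.]
 [ 593.  -71.   98.]
 [ 730.  -38.  150.]
 [ 714. -102.  150.]]
along rec x -31.36128481186198
```

View pics/t6c.png

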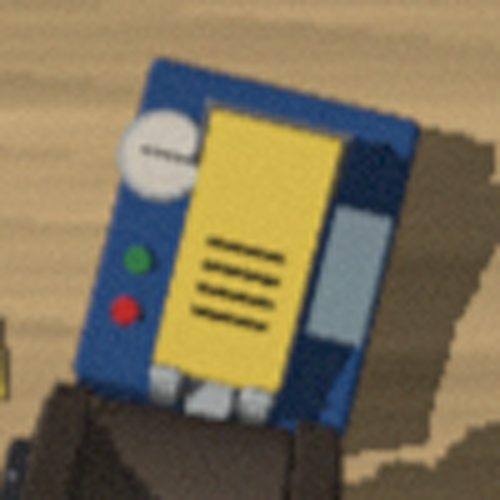

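The picture budget is used up. From this last one: in the top view the front edge hasn't moved (corner ~(321,163)), while the scene view shows the back edge raised. I'll fit the tilt using both views.

```bash
cat >> h.py <<'E'
CM=np.array([[-67.5,33,10],[-67.5,-33,10],[67.5,33,10],[67.5,-33,10],[67.5,33,0],[67.5,-33,0]])
def cpose(v,M=CM): # x,y,z,pitch,yaw
    cp,sp=np.cos(v[3]),np.sin(v[3]); M=np.asarray(M,float); Q=np.c_[cp*M[:,0]+sp*M[:,2],M[:,1],-sp*M[:,0]+cp*M[:,2]]
    return place([v[0],v[1],v[4],v[2]],Q)
def yquad(im,near):
    hsv=cv2.cvtColor(im,cv2.COLOR_BGR2HSV); m=((abs(hsv[...,0].astype(int)-26)<8)&(hsv[...,1]>130)&(hsv[...,2]>70)).astype(np.uint8)
    n,k,st,c=cv2.connectedComponentsWithStats(m); i=min((i for i in range(1,n) if st[i,4]>500),key=lambda i:np.hypot(*(c[i]-near)))
    m=(k==i).astype(np.uint8); m=cv2.morphologyEx(m,cv2.MORPH_CLOSE,np.ones((9,9))); return m
def recf(P): # world->recorder frame
    P=np.atleast_2d(P)-[695.4,-65.2,0]; return np.c_[P[:,:2]@np.array([[.969,.2455],[-.2455,.969]]),P[:,2]]
E
python3 - <<'E'
from h import *
S,T,W=[pickle.load(open(f+".pkl","rb")) for f in ("s6","t6","w6")]
ps=(np.array([[280,135],[175,150],[313,258],[195,273]])+.5)/4-.5+[250,180]
pt=(np.array([[157,365],[278,390],[210,108],[342,140]])+.5)/5-.5+[290,90]
f=lambda v:np.r_[(proj(S,cpose(v,CM[:4]))-ps).ravel(),(proj(T,cpose(v,CM[:4]))-pt).ravel()]
for p0 in (.4,-.4,0.):
    r=least_squares(f,[676,-60,110,p0,-.248],loss="soft_l1"); print(r.x.round(3),r.cost.round(2),f(r.x).round(1)); print("lip,back rec",recf(cpose(r.x,[[-65,0,5],[67.5,0,10]])).round(1).tolist())
# wrist: predicted vs observed colour rows along image columns
print("lip bottom front proj in wrist", proj(W,cpose(r.x,[[-67.5,0,5],[-67.5,30,5],[-67.5,-30,5]]),1).round(1).tolist())
R=[695.4,-65.2,-.248,0]
for nm,z in (("seated",0),("popped",14)):
    print(nm,proj(W,place(R,[[-87.5,0,110+z],[-87.5,20,110+z]]),1).round(1).tolist())
print("nose",proj(W,place(R,[[-93.5,24,122],[-93.5,-24,122],[-100,24,115],[-100,-24,115],[-93.5,18,118],[-93.5,-18,118]]),1).round(1).tolist())
im=W["pixels"]
for c in (255,262,270,280,290,345,352,358,366,374,382): print(c,[im[y,c].tolist() for y in range(56,92,4)])
E
```

```text
[ 6.73348e+02 -5.81230e+01  1.26186e+02 -4.06000e-01 -2.43000e-01] 1.56 [-0.3  0.5 -0.6 -0.2  1.  -0.1 -0.  -0.  -0.7 -0.2 -0.1  0.8  0.7 -0.1
  0.  -0.3]
lip,back rec [[-84.8, 1.2, 105.1], [34.9, 1.7, 162.0]]
[ 6.73348e+02 -5.81230e+01  1.26186e+02 -4.06000e-01 -2.43000e-01] 1.56 [-0.3  0.5 -0.6 -0.2  1.  -0.1 -0.  -0.  -0.7 -0.2 -0.1  0.8  0.7 -0.1
  0.  -0.3]
lip,back rec [[-84.8, 1.2, 105.1], [34.9, 1.7, 162.0]]
[ 6.73348e+02 -5.81230e+01  1.26186e+02 -4.06000e-01 -2.43000e-01] 1.56 [-0.3  0.5 -0.6 -0.2  1.  -0.1 -0.  -0.  -0.7 -0.2 -0.1  0.8  0.7 -0.1
  0.  -0.3]
lip,back rec [[-84.8, 1.2, 105.1], [34.9, 1.7, 162.0]]
lip bottom front proj in wrist [[315.0, 70.7], [233.9, 74.3], [396.5, 73.2]]
seated [[318.1, 69.1], [260.4, 70.6]]
popped [[318.0, 61.3], [251.9, 63.4]]
nose [[240.7, 83.9], [395.5, 83.9], [246.0, 105.4], [390.3, 105.4], [261.8, 84.3], [374.4, 84.3]]
255 [[83, 182, 210], [82, 182, 210], [82, 160, 183], [122, 120, 118], [140, 139, 135], [158, 156, 152], [160, 157, 155], [154, 150, 148], [143, 141, 138]]
262 [[82, 182, 210], [81, 181, 210], [74, 163, 188], [86, 86, 84
[... 703 characters left out ...]
9, 195], [65, 149, 172], [55, 80, 87], [61, 37, 22], [60, 56, 53], [57, 56, 54], [57, 55, 53]]
358 [[80, 179, 208], [80, 178, 208], [75, 170, 197], [67, 151, 173], [53, 86, 94], [61, 37, 21], [80, 77, 74], [104, 101, 99], [102, 99, 98]]
366 [[80, 179, 207], [80, 178, 207], [76, 171, 197], [69, 152, 175], [110, 123, 126], [150, 148, 144], [156, 153, 151], [144, 143, 140], [110, 109, 107]]
374 [[81, 179, 207], [80, 178, 207], [78, 166, 191], [136, 135, 133], [160, 158, 156], [177, 174, 171], [186, 185, 181], [175, 173, 169], [157, 155, 153]]
382 [[80, 178, 206], [79, 178, 207], [80, 161, 185], [125, 124, 122], [147, 146, 144], [167, 165, 162], [167, 165, 163], [157, 156, 153], [149, 148, 145]]
```

The front lip is still under the catches (fitted lip z ≈105–110). The loose plate just tips up at the back, because the blade tip pushes behind the point where it would free the lip. Instead I'll let the cover settle and push the blade deeper. Then I'll rest its tip on the box floor and raise the handle, so the blade lifts the lip directly.

>>> step_arm(
  moves=[
    {"tx": -1,"ty": 0,"tz": -4,"roll": 0},
    {"tx": -2,"ty": 0,"tz": -9,"roll": 0},
    {"tx": -3,"ty": 0,"tz": -14,"roll": 0},
    {"tx": -3.5,"ty": 0,"tz": -20,"roll": 0},
    {"tx": -3.7,"ty": 0,"tz": -26,"roll": 0},
    {"tx": -3.7,"ty": 0,"tz": -32,"roll": 0},
    {"tx": -3.7,"ty": 0,"tz": -37,"roll": 0},
    {"tx": -3.7,"ty": 0,"tz": -40,"roll": 0},
    {"tx": -3.7,"ty": 0,"tz": -40,"roll": 0},
    {"tx": -3.7,"ty": 0,"tz": -40,"roll": 0},
  ],
)

```text
t: 10.55
eef_pos: [515.4, -19.6, 88.8]
tcp_rot: [3.142, -0.0, -0.248]
ft_force: [-1.5, 0.0, -2.0]
opening: 0.191
grip_force: 30.0
```

```bash
cat >> h.py <<'E'
def sf(M,px,cam,v0,recon=True): pass
def quad(m):
    c=max(cv2.findContours(m,cv2.RETR_EXTERNAL,cv2.CHAIN_APPROX_NONE)[0],key=len); h=cv2.convexHull(c)
    for e in np.arange(1,12,.25):
        a=cv2.approxPolyDP(h,e,True)
        if len(a)<=4: return a[:,0].astype(float)
E
python3 - <<'E'
from h import *
from cell import env
s=env.state(); print(s["t"],s["eef_pos"],s["ft_force"])
S=snap("scene","s7");W=snap("wrist","w7")
q=quad(yquad(S["pixels"],[310,235])); print(q.tolist())
for nm,z,p in (("seated",105,0),):
    v=[695.4-20*.969,-65.2+20*.2455,z,p,-.248]; print(nm,proj(S,cpose(v)).round(1).tolist())
p=s["eef_pos"]; print("lever px tip..", proj(W,place([p[0],p[1],-.248,p[2]],[[28,11,13.4],[28,-11,13.4],[70,11,13.4],[70,-11,13.4]]),1).round(1).tolist())
hs=cv2.cvtColor(W["pixels"],cv2.COLOR_BGR2HSV)[...,1]
for r in (100,130,150): print(r,hs[r,285:305].tolist(),hs[r,332:352].tolist())
E
```

```text
10.55 [515.38852075 -19.57074801  88.84076689] [-1.50374642  0.00703868 -1.97897117]
[[319.0, 204.0], [328.0, 259.0], [299.0, 263.0], [293.0, 208.0]]
seated [[319.0, 212.9], [292.3, 215.9], [328.3, 260.5], [298.8, 264.2], [328.1, 262.7], [298.9, 266.5]]
lever px tip.. [[297.4, 214.5], [339.1, 214.5], [296.2, 133.9], [340.3, 133.9]]
100 [11, 12, 13, 37, 57, 80, 53, 26, 16, 10, 7, 7, 7, 10, 10, 8, 8, 7, 8, 10] [8, 8, 6, 6, 10, 7, 8, 7, 7, 8, 8, 10, 13, 22, 37, 60, 41, 25, 14, 4]
130 [93, 92, 93, 93, 94, 92, 91, 81, 54, 21, 2, 5, 7, 7, 7, 8, 8, 8, 8, 10] [8, 6, 8, 8, 8, 8, 10, 10, 8, 10, 7, 8, 43, 74, 90, 92, 93, 93, 93, 94]
150 [93, 92, 92, 93, 92, 92, 93, 90, 76, 46, 15, 3, 8, 7, 7, 7, 8, 7, 6, 8] [8, 8, 8, 7, 5, 7, 8, 7, 7, 7, 7, 33, 64, 85, 93, 93, 92, 91, 94, 91]
```

```bash
python3 - <<'E'
from h import *
S=pickle.load(open("s7.pkl","rb")); W=pickle.load(open("w7.pkl","rb")); T=snap("top","t7")
qs=quad(yquad(S["pixels"],[310,235])); qt=quad(yquad(T["pixels"],[339,140])); qw=quad(yquad(W["pixels"],[318,40]))
print(qt.tolist(),qw.tolist())
ps=qs[[0,3,1,2]]
f=lambda v:np.r_[(proj(S,cpose(v,CM[:4]))-ps).ravel(),(v[4]+.248)*50,(recf([v[0],v[1],0])[0,1])*.3]
for p0 in (.2,-.2):
    r=least_squares(f,[676,-60,115,p0,-.248],loss="soft_l1"); print(r.x.round(3),r.cost.round(2),f(r.x).round(1)); print("lip,back rec",recf(cpose(r.x,[[-65,0,5],[67.5,0,10]])).round(1).tolist())
E
```

```text
Traceback (most recent call last):
AttributeError: 'NoneType' object has no attribute 'tolist'
```

```bash
python3 - <<'E'
from h import *
S=pickle.load(open("s7.pkl","rb")); W=pickle.load(open("w7.pkl","rb")); T=pickle.load(open("t7.pkl","rb"))
qs=quad(yquad(S["pixels"],[310,235])); mt=yquad(T["pixels"],[339,140]); mw=yquad(W["pixels"],[318,40])
ys,xs=np.where(mt); print("top",ys.min(),ys.max(),xs.min(),xs.max())
for c in range(230,410,12): y=np.where(mw[:,c])[0]; print(c,(y.min(),y.max()) if len(y) else None,end=" ")
ps=qs[[0,3,1,2]]
f=lambda v:np.r_[(proj(S,cpose(v,CM[:4]))-ps).ravel(),(v[4]+.248)*50,(recf([v[0],v[1],0])[0,1])*.3]
for p0 in (.2,-.2):
    r=least_squares(f,[676,-60,115,p0,-.248],loss="soft_l1"); print(r.x.round(3),r.cost.round(2),f(r.x).round(1)); print("lip,back rec",recf(cpose(r.x,[[-65,0,5],[67.5,0,10]])).round(1).tolist())
print(proj(W,cpose(r.x,[[-67.5,y,5] for y in (33,0,-33)]),1).round(1).tolist())
E
```

```text
top 113 163 322 357
230 (np.int64(0), np.int64(41)) 242 (np.int64(0), np.int64(42)) 254 (np.int64(0), np.int64(40)) 266 (np.int64(0), np.int64(40)) 278 (np.int64(0), np.int64(40)) 290 (np.int64(0), np.int64(39)) 302 (np.int64(0), np.int64(39)) 314 (np.int64(0), np.int64(39)) 326 (np.int64(0), np.int64(39)) 338 (np.int64(0), np.int64(39)) 350 (np.int64(0), np.int64(39)) 362 (np.int64(0), np.int64(41)) 374 (np.int64(0), np.int64(41)) 386 (np.int64(0), np.int64(42)) 398 (np.int64(0), np.int64(42)) [ 6.65686e+02 -5.62140e+01  1.11859e+02  2.97000e-01 -2.46000e-01] 0.69 [ 0.4  0.5 -0.8 -0.4 -0.1  0.1  0.1 -0.2  0.1  0.4]
lip,back rec [[-91.7, 1.3, 135.6], [36.4, 1.6, 101.7]]
[ 6.65686e+02 -5.62140e+01  1.11859e+02  2.97000e-01 -2.46000e-01] 0.69 [ 0.4  0.5 -0.8 -0.4 -0.1  0.1  0.1 -0.2  0.1  0.4]
lip,back rec [[-91.7, 1.3, 135.6], [36.4, 1.6, 101.7]]
[[231.6, 85.4], [314.9, 82.1], [398.7, 84.6]]
```

```bash
python3 - <<'E'
from h import *
S=pickle.load(open("s7.pkl","rb")); W=pickle.load(open("w7.pkl","rb"))
R=[695.4,-65.2,-.248,0]
for x in (-97,-92,-87,-82):
    for z in (110,117,124,131): 
        a=proj(W,place(R,[[x,33,z],[x,0,z-5],[x,-33,z]]),1).round(0); b=proj(S,place(R,[[x,33,z+5],[x,-33,z+5]])).round(1); print(x,z,a.tolist(),b.tolist())
m=yquad(W["pixels"],[318,40])
for r in (5,20,30,36,38,40,42): x=np.where(m[r])[0]; print(r,x.min(),x.max())
E
```

```text
-97 110 [[249.0, 97.0], [318.0, 96.0], [388.0, 97.0]] [[318.4, 209.9], [291.9, 212.8]]
-97 117 [[246.0, 96.0], [318.0, 95.0], [391.0, 96.0]] [[318.4, 208.1], [291.8, 211.1]]
-97 124 [[242.0, 95.0], [318.0, 93.0], [394.0, 95.0]] [[318.5, 206.3], [291.7, 209.3]]
-97 131 [[238.0, 93.0], [318.0, 92.0], [398.0, 93.0]] [[318.5, 204.6], [291.5, 207.5]]
-92 110 [[249.0, 87.0], [318.0, 86.0], [388.0, 87.0]] [[318.7, 211.5], [292.1, 214.4]]
-92 117 [[246.0, 85.0], [318.0, 84.0], [391.0, 85.0]] [[318.8, 209.7], [292.0, 212.7]]
-92 124 [[242.0, 83.0], [318.0, 82.0], [394.0, 83.0]] [[318.8, 207.9], [291.9, 210.9]]
-92 131 [[238.0, 81.0], [318.0, 80.0], [398.0, 81.0]] [[318.8, 206.1], [291.8, 209.1]]
-87 110 [[249.0, 77.0], [318.0, 76.0], [388.0, 77.0]] [[319.0, 213.0], [292.3, 216.1]]
-87 117 [[246.0, 75.0], [318.0, 74.0], [391.0, 75.0]] [[319.1, 211.3], [292.2, 214.3]]
-87 124 [[242.0, 72.0], [318.0, 72.0], [394.0, 72.0]] [[319.1, 209.5], [292.1, 212.5]]
-87 131 [[238.0, 70.0], [318.0, 69.0], [398.0, 70.0]] [[319.2, 207.7], [292.0, 210.8]]
-82 110 [[249.0, 67.0], [318.0, 66.0], [388.0, 67.0]] [[319.3, 214.6], [292.5, 217.7]]
-82 117 [[246.0, 64.0], [318.0, 64.0], [391.0, 64.0]] [[319.4, 212.9], [292.4, 215.9]]
-82 124 [[242.0, 61.0], [318.0, 61.0], [394.0, 61.0]] [[319.4, 211.1], [292.3, 214.2]]
-82 131 [[238.0, 58.0], [318.0, 58.0], [398.0, 58.0]] [[319.5, 209.3], [292.2, 212.4]]
5 222 413
20 220 416
30 222 414
36 224 412
38 225 411
40 227 409
42 231 406
```

```bash
cat >> h.py <<'E'
def lipfit(W,S,near=(318,30)):
    m=yquad(W["pixels"],near); c=318; ym=max(np.where(m[:,k])[0].max() for k in (305,318,330)); x=np.where(m[ym-4])[0]; qs=quad(yquad(S["pixels"],[310,235]))
    ps=np.array(sorted(qs.tolist(),key=lambda p:p[1])); fr=ps[:2][np.argsort(-ps[:2,0])]; bk=ps[2:][np.argsort(-ps[2:,0])]; px=np.vstack([fr,bk])
    L=[x.min(),x.max()]
    def f(v):
        a=proj(W,cpose(v,[[-67.5,33,7],[-67.5,-33,7],[-67.5,0,3]]),1)
        return np.r_[(proj(S,cpose(v,CM[:4]))-px).ravel(),(a[:2,0]-L)*.5,(a[2,1]-ym-.5)*.5]
    r=least_squares(f,[674,-60,120,.2,-.248],loss="soft_l1"); print(r.x.round(3),f(r.x).round(1)); print("lip,org,back rec",recf(cpose(r.x,[[-65,0,5],[0,0,0],[67.5,0,0]])).round(1).tolist()); return r.x
E
python3 - <<'E'
from h import *
lipfit(*[pickle.load(open(f+".pkl","rb")) for f in ("w7","s7")])
lipfit(*[pickle.load(open(f+".pkl","rb")) for f in ("w6","s6")],(318,60))
E
```

```text
[ 6.81161e+02 -6.18820e+01  1.33839e+02  1.86000e-01 -2.53000e-01] [ 0.9  1.1 -1.   0.   0.7  0.2 -0.3 -0.1 -0.3  0.3  0.2]
lip,org,back rec [[-77.5, 0.1, 150.8], [-14.6, -0.3, 133.8], [51.7, -0.6, 121.3]]
[ 6.73872e+02 -5.96040e+01  1.23741e+02 -3.34000e-01 -2.52000e-01] [-1.  -0.7 -0.6  0.2  1.2  0.2 -1.2 -0.1 -0.  -0.3 -0.1]
lip,org,back rec [[-85.3, 0.4, 107.1], [-22.2, 0.1, 123.7], [41.5, -0.1, 145.9]]
```

The cover has popped: its lip is about 41 mm above the seat and 7 mm back, resting on the blade. I'll lower it part way while dragging it forward, so it lands on top of the catches.

>>> step_arm(
  moves=[
    {"tx": 0,"ty": 0,"tz": 4,"roll": 0},
    {"tx": 0,"ty": 0,"tz": 9,"roll": 0},
    {"tx": 0,"ty": 0,"tz": 13,"roll": 0},
    {"tx": -1,"ty": 0,"tz": 15,"roll": 0},
    {"tx": -3,"ty": 0,"tz": 15,"roll": 0},
    {"tx": -5,"ty": 0,"tz": 15,"roll": 0},
    {"tx": -7,"ty": 0,"tz": 15,"roll": 0},
    {"tx": -9,"ty": 0,"tz": 15,"roll": 0},
    {"tx": -9,"ty": 0,"tz": 15,"roll": 0},
  ],
)

```text
t: 11.45
eef_pos: [506.4, -17.3, 73.9]
tcp_rot: [3.142, 0.0, -0.248]
ft_force: [-1.8, 0.9, -2.9]
opening: 0.186
grip_force: 30.0
```

```bash
cat >l.py <<'E'
from h import *
from cell import env
import sys
n=sys.argv[1]; s=env.state(); print(s["t"],s["eef_pos"].round(1),s["ft_force"].round(1)); lipfit(snap("wrist","w"+n),snap("scene","s"+n))
E
python3 l.py 8
```

```text
11.45 [506.4 -17.3  73.9] [-1.8  0.9 -2.9]
[ 6.69279e+02 -5.71640e+01  1.19068e+02  1.39000e-01 -2.27000e-01] [ 1.8  1.1 -0.3 -0.5  1.1  0.4 -0.3 -0.3  0.   0.3  0.1]
lip,org,back rec [[-90.9, 0.0, 133.0], [-27.3, 1.4, 119.1], [39.5, 2.8, 109.7]]
```

>>> step_arm(
  moves=[
    {"tx": 0,"ty": 0,"tz": 3,"roll": 0},
    {"tx": 0,"ty": 0,"tz": 6,"roll": 0},
    {"tx": 0,"ty": 0,"tz": 9,"roll": 0},
    {"tx": 0,"ty": 0,"tz": 12,"roll": 0},
    {"tx": 0,"ty": 0,"tz": 15,"roll": 0},
    {"tx": 0,"ty": 0,"tz": 18,"roll": 0},
    {"tx": 0,"ty": 0,"tz": 18,"roll": 0},
  ],
)

```text
t: 12.13
eef_pos: [507.0, -17.5, 55.3]
tcp_rot: [3.142, -0.0, -0.248]
ft_force: [0.8, 0.4, 0.2]
opening: 0.184
grip_force: 30.0
```

```bash
python3 l.py 9
```

```text
12.1333 [507.  -17.5  55.3] [0.8 0.4 0.2]
[ 6.69556e+02 -5.73630e+01  1.11918e+02  9.00000e-02 -2.29000e-01] [ 0.7  0.6 -0.1 -0.   0.9  0.4 -0.3 -0.4 -0.1  0.3  0.2]
lip,org,back rec [[-91.2, 0.0, 122.8], [-27.0, 1.2, 111.9], [40.2, 2.5, 105.8]]
```

>>> step_arm(
  moves=[
    {"tx": -4,"ty": 0,"tz": 1,"roll": 0},
    {"tx": -10,"ty": 0,"tz": 3,"roll": 0},
    {"tx": -18,"ty": 0,"tz": 5,"roll": 0},
    {"tx": -26,"ty": 0,"tz": 6,"roll": 0},
    {"tx": -34,"ty": 0,"tz": 6,"roll": 0},
    {"tx": -44,"ty": 0,"tz": 6,"roll": 0},
    {"tx": -55,"ty": 0,"tz": 6,"roll": 0},
    {"tx": -60,"ty": 0,"tz": 6,"roll": 0},
    {"tx": -60,"ty": 0,"tz": 6,"roll": 0},
  ],
)

```text
t: 12.98
eef_pos: [447.3, -2.3, 49.9]
tcp_rot: [3.141, 0.001, -0.248]
ft_force: [-0.1, -0.3, -1.9]
opening: 0.189
grip_force: 30.0
```

```bash
cat >> h.py <<'E'
def levtilt(W,p,yaw,rows=(60,90,120,140)):
    hs=cv2.cvtColor(W["pixels"],cv2.COLOR_BGR2HSV)[...,1].astype(float)
E
python3 l.py 10; python3 - <<'E'
from h import *
from cell import env
W=pickle.load(open("w10.pkl","rb")); s=env.state(); p=s["eef_pos"]
# tip row: grey low-sat run along col 318 ; width just behind it
hs=cv2.cvtColor(W["pixels"],cv2.COLOR_BGR2HSV); c=hs[:,318]; print([(y,c[y].tolist()) for y in range(0,110,5)])
for r in (30,50,70,100,130): 
    x=np.where((hs[r,270:370,1]<40)&(hs[r,270:370,2]>100))[0]+270; print(r,x.min() if len(x) else None,x.max() if len(x) else None)
for th in (15,20,25,30):
    t=np.radians(th); P=np.array([0,18.8]); M=[]
    for a in (135.6,28): M+=[[a*np.cos(t)+5.4*np.sin(t),11,18.8+a*np.sin(t)-5.4*np.cos(t)],[a*np.cos(t)+5.4*np.sin(t),-11,18.8+a*np.sin(t)-5.4*np.cos(t)]]
    print(th,proj(W,place([p[0],p[1],-.248,p[2]],M),1).round(1).tolist())
E
```

```text
12.9833 [447.3  -2.3  49.9] [-0.1 -0.3 -1.9]
[(0, [96, 9, 149]), (5, [102, 8, 150]), (10, [98, 7, 149]), (15, [96, 8, 151]), (20, [96, 8, 150]), (25, [105, 7, 150]), (30, [102, 8, 151]), (35, [99, 12, 152]), (40, [102, 8, 150]), (45, [96, 8, 152]), (50, [98, 7, 150]), (55, [105, 7, 151]), (60, [98, 7, 153]), (65, [102, 8, 152]), (70, [102, 8, 152]), (75, [108, 8, 153]), (80, [105, 7, 153]), (85, [108, 8, 154]), (90, [105, 7, 153]), (95, [108, 8, 153]), (100, [102, 8, 153]), (105, [102, 8, 151])]
30 291 346
50 292 346
70 292 345
100 293 345
130 294 344
15 [[290.6, -16.4], [346.0, -16.4], [296.3, 214.9], [340.1, 214.9]]
20 [[287.7, -21.7], [348.6, -21.8], [296.0, 216.9], [340.4, 216.9]]
25 [[284.3, -25.4], [351.9, -25.4], [295.6, 219.4], [340.7, 219.4]]
30 [[280.2, -26.7], [355.9, -26.7], [295.3, 222.3], [341.0, 222.3]]Traceback (most recent call last):
  File "l.py", line 4, in <module>
    n=sys.argv[1]; s=env.state(); print(s["t"],s["eef_pos"].round(1),s["ft_force"].round(1)); lipfit(snap("wrist","w"+n),snap("scene","s"+n))
                                                                                              ~~~~~~^^^^^^^^^^^^^^^^^^^^^^^^^^^^^^^^^^^^^^^^^
  File "h.py", line 35, in lipfit
    m=yquad(W["pixels"],near); c=318; ym=max(np.where(m[:,k])[0].max() for k in (305,318,330)); x=np.where(m[ym-4])[0]; qs=quad(yquad(S["pixels"],[310,235]))
                                         ~~~^^^^^^^^^^^^^^^^^^^^^^^^^^^^^^^^^^^^^^^^^^^^^^^^^^
  File "h.py", line 35, in <genexpr>
    m=yquad(W["pixels"],near); c=318; ym=max(np.where(m[:,k])[0].max() for k in (305,318,330)); x=np.where(m[ym-4])[0]; qs=quad(yquad(S["pixels"],[310,235]))
                                             ~~~~~~~~~~~~~~~~~~~~~~~^^
    return umr_maximum(a, axis, None, out, keepdims, initial, where)
ValueError: zero-size array to reduction operation maximum which has no identity
```

>>> step_arm(
  moves=[
    {"tx": -8,"ty": 0,"tz": -25,"roll": 0},
    {"tx": -8,"ty": 10,"tz": -50,"roll": 0},
    {"tx": -6,"ty": 35,"tz": -70,"roll": 0.01},
    {"tx": -4,"ty": 70,"tz": -80,"roll": 0.02},
    {"tx": -1,"ty": 105,"tz": -80,"roll": 0.03},
    {"tx": 3,"ty": 140,"tz": -80,"roll": 0.04},
    {"tx": 8,"ty": 175,"tz": -80,"roll": 0.05},
    {"tx": 12,"ty": 210,"tz": -80,"roll": 0.06},
    {"tx": 16,"ty": 245,"tz": -80,"roll": 0.07},
    {"tx": 20,"ty": 275,"tz": -80,"roll": 0.083},
    {"tx": 22.7,"ty": 298,"tz": -80,"roll": 0.083},
    {"tx": 22.7,"ty": 305.6,"tz": -80,"roll": 0.083},
  ],
)

```text
t: 14.08
eef_pos: [395.5, -307.9, 129.7]
tcp_rot: [3.141, -0.001, -0.334]
ft_force: [-0.0, 0.4, -1.4]
opening: 0.191
grip_force: 30.0
```

```bash
python3 - <<'E'
from h import *
from cell import env
s=env.state(); print(s["t"],s["eef_pos"],s["tcp_rot"])
snap("top","t11");S=snap("scene","s11");d=pickle.load(open("s9.pkl","rb"))
print(quad(yquad(d["pixels"],[310,235])).tolist(),quad(yquad(S["pixels"],[310,235])).tolist())
E
```

```text
14.0833 [ 395.54068385 -307.92743214  129.7424983 ] [ 3.14055820e+00 -1.47816636e-03 -3.33725335e-01]
[[318.0, 207.0], [328.0, 257.0], [300.0, 262.0], [292.0, 211.0]] [[318.0, 207.0], [328.0, 256.0], [300.0, 262.0], [292.0, 211.0]]
```

>>> step_arm(
  moves=[
    {"tx": 0,"ty": -2,"tz": 25,"roll": 0},
    {"tx": 0,"ty": -2,"tz": 55,"roll": 0},
    {"tx": 0,"ty": -2,"tz": 80,"roll": 0},
    {"tx": 0,"ty": -2,"tz": 98,"roll": 0},
    {"tx": 0,"ty": -2,"tz": 104,"roll": 0},
    {"tx": 0,"ty": -2,"tz": 108,"roll": 0},
    {"tx": 0,"ty": -2,"tz": 111,"roll": 0},
    {"tx": 0,"ty": -2,"tz": 114,"roll": 0},
    {"tx": 0,"ty": -2,"tz": 117,"roll": 0},
    {"tx": 0,"ty": -2,"tz": 120,"roll": 0},
    {"tx": 0,"ty": -2,"tz": 122,"roll": 0},
    {"tx": 0,"ty": -2,"tz": 122,"roll": 0},
  ],
)

```text
t: 15.18
eef_pos: [398.2, -303.8, 9.6]
tcp_rot: [3.139, -0.006, -0.331]
ft_force: [4.0, -1.2, 4.4]
opening: 0.188
grip_force: 30.0
```

>>> step_arm(
  moves=[
    {"tx": 0,"ty": 0,"tz": 1,"roll": 0},
    {"tx": 0,"ty": 0,"tz": 1,"roll": 0},
    {"tx": 0,"ty": 0,"tz": 1,"roll": 0},
    {"tx": 0,"ty": 0,"tz": 0,"roll": 0},
    {"tx": 0,"ty": 0,"tz": 0,"roll": 0},
    {"tx": 0,"ty": 0,"tz": 0,"roll": 0},
    {"tx": 0,"ty": 0,"tz": -10,"roll": 0},
    {"tx": 0,"ty": 0,"tz": -35,"roll": 0},
    {"tx": 0,"ty": 0,"tz": -70,"roll": 0},
    {"tx": 0,"ty": 0,"tz": -110,"roll": 0},
    {"tx": 0,"ty": 0,"tz": -150,"roll": 0},
    {"tx": 0,"ty": 0,"tz": -190,"roll": 0},
  ],
  grip=95,
)

```text
t: 16.18
eef_pos: [395.6, -302.1, 200.4]
tcp_rot: [3.142, 0.0, -0.331]
ft_force: [0.3, -0.5, 0.2]
opening: 0.966
grip_force: 0.0
```

```bash
python3 - <<'E'
from h import *
from cell import env
s=env.state(); print(s["t"],s["eef_pos"],s["opening"],s["tcp_rot"])
T=snap("top","t12");W=snap("wrist","w12");S=snap("scene","s12"); 
hsv=cv2.cvtColor(W["pixels"],cv2.COLOR_BGR2HSV)
o=((hsv[...,0]<14)&(hsv[...,1]>130)&(hsv[...,2]>110)).astype(np.uint8)
n,k,st,c=cv2.connectedComponentsWithStats(o); print([(st[i].tolist()) for i in range(1,n) if st[i,4]>100])
i=1+st[1:,4].argmax(); print(cv2.minAreaRect(np.argwhere(k==i)[:,::-1].astype(np.float32)))
for v in ([383,-300,-.323,4],): print(proj(W,place(v,[[-40,9,28],[-40,-9,28],[40,9,28],[40,-9,28],[148,11,16],[148,-11,16]]),1).round(1).tolist())
b=((hsv[...,1]<40)&(hsv[...,2]>110)).astype(np.uint8); n,k,st,c=cv2.connectedComponentsWithStats(b); print([(st[i].tolist()) for i in range(1,n) if 800<st[i,4]<8000])
E
```

```text
16.1833 [ 395.64916462 -302.06471453  200.41999186] 0.9656403158482176 [ 3.14152480e+00  8.93103740e-06 -3.31271252e-01]
[[310, 167, 16, 64, 1011]]
((317.5, 198.5), (63.0, 15.0), 90.0)
[[311.6, 236.5], [326.7, 236.4], [310.6, 169.5], [326.6, 169.4], [308.2, 75.3], [327.6, 75.1]]
[[308, 69, 20, 94, 1847], [610, 266, 30, 67, 1000]]
```

```bash
python3 - <<'E'
from h import *
T,S=[pickle.load(open(f+".pkl","rb")) for f in ("t12","s12")]
mt=yquad(T["pixels"],[339,140]); ms=yquad(S["pixels"],[310,235])
qt=quad(mt); qs=quad(ms); print(qt, qs)
o=lambda q:np.vstack([sorted(q.tolist(),key=lambda p:p[1])])
a=o(qs); fr,bk=a[:2],a[2:]; ps=np.vstack([fr[np.argsort(-fr[:,0])],bk[np.argsort(-bk[:,0])]])
obs=[(S,ps)]
if qt is not None and len(qt)==4:
    a=o(qt); bk,fr=a[:2],a[2:]; pt=np.vstack([fr[np.argsort(fr[:,0])],bk[np.argsort(bk[:,0])]]); obs.append((T,pt))
f=lambda v:np.concatenate([(proj(c,cpose(v,CM[:4]))-p).ravel() for c,p in obs])
r=least_squares(f,[670,-57,112,.09,-.248],loss="soft_l1"); print(r.x.round(3),f(r.x).round(1)); print(recf(cpose(r.x,[[-65,0,5],[0,0,5],[67.5,0,0]])).round(1))
# tray: blue mask
hsv=cv2.cvtColor(T["pixels"],cv2.COLOR_BGR2HSV); m=((abs(hsv[...,0].astype(int)-112)<14)&(hsv[...,1]>120)&(hsv[...,2]>40)).astype(np.uint8)
n,k,st,c=cv2.connectedComponentsWithStats(m); i=k[240,190]; q=cv2.minAreaRect(np.argwhere(k==i)[:,::-1].astype(np.float32)); print(st[i],cv2.boxPoints(q).tolist())
Vi=np.linalg.inv(T["view"]); 
def back(u,v,z): d=Vi[:3,:3]@[(u-T["mtx"][0,2])/T["mtx"][0,0],(v-T["mtx"][1,2])/T["mtx"][1,1],1]; return (Vi[:3,3]+d*(z-Vi[2,3])/d[2]).round(1)
print("tray rim centre",back(*q[0],40),[back(*p,40).tolist() for p in cv2.boxPoints(q)])
E
```

```text
[[332. 116.]
 [356. 122.]
 [344. 169.]
 [320. 163.]] [[318. 207.]
 [328. 257.]
 [300. 262.]
 [292. 211.]]
[ 6.66274e+02 -5.62600e+01  1.07658e+02  1.43000e-01 -2.34000e-01] [ 0.8  0.   0.  -0.7  0.5  1.  -0.5  0.  -0.1  0.9  1.1  0.8 -0.4 -0.3
  0.3 -0.6]
[[-94.    0.6 121.9]
 [-29.7   1.5 112.6]
 [ 36.4   2.4  98.1]]
[ 155  199   74   83 5028] [[154.5615234375, 274.9874267578125], [163.93060302734375, 196.9116973876953], [228.6387939453125, 204.67666625976562], [219.26971435546875, 282.75238037109375]]
tray rim centre [419.3 335.1  40. ] [[326.1, 432.0, 40.0], [535.2, 412.2, 40.0], [513.8, 237.0, 40.0], [305.1, 259.2, 40.0]]
```

>>> step_arm(
  moves=[
    {"tx": 10,"ty": -18,"tz": 0,"roll": -0.01},
    {"tx": 27,"ty": -49,"tz": 0,"roll": -0.02},
    {"tx": 45,"ty": -81,"tz": 0,"roll": -0.03},
    {"tx": 63,"ty": -113,"tz": 0,"roll": -0.04},
    {"tx": 81,"ty": -146,"tz": 0,"roll": -0.05},
    {"tx": 99,"ty": -178,"tz": 0,"roll": -0.06},
    {"tx": 117,"ty": -210,"tz": 0,"roll": -0.07},
    {"tx": 135,"ty": -243,"tz": 0,"roll": -0.08},
    {"tx": 152,"ty": -275,"tz": 0,"roll": -0.09},
    {"tx": 167,"ty": -302,"tz": 0,"roll": -0.09},
    {"tx": 177.5,"ty": -320,"tz": 0,"roll": -0.09},
    {"tx": 177.5,"ty": -320,"tz": 0,"roll": -0.09},
  ],
  grip=95,
)

```text
t: 17.33
eef_pos: [669.6, -54.7, 195.9]
tcp_rot: [-3.141, 0.002, -0.238]
ft_force: [0.9, -0.4, 0.3]
opening: 0.998
grip_force: 0.0
```

```bash
python3 - <<'E'
from h import *
from cell import env
W=snap("wrist","w13");s=env.state(); p=s["eef_pos"]; print(s["t"],p,s["tcp_rot"],s["opening"])
m=yquad(W["pixels"],[318,150]); ys=np.where(m.any(1))[0]; print(ys.min(),ys.max())
for r in np.linspace(ys.min()+6,ys.max()-6,6).astype(int): x=np.where(m[r])[0]; print(r,x.min(),x.max())
v=[667,-57,109.5,.11,-.241]
q=proj(W,cpose(v,[[67.5,33,10],[67.5,-33,10],[0,33,10],[0,-33,10],[-67.5,33,5],[-67.5,-33,5],[0,0,10]]),1); print(q.round(1).tolist())
E
```

```text
17.3833 [668.21623939 -56.17509945 195.95629901] [ 3.14137349e+00  2.55613470e-03 -2.38951988e-01] 0.996990267622059
133 282
139 283 364
166 284 363
193 284 362
221 285 363
248 285 362
276 285 360
[[281.7, 134.3], [362.6, 134.7], [282.3, 215.9], [361.3, 216.1], [284.9, 287.8], [357.7, 287.9], [321.9, 216.1]]
```

>>> step_arm(
  moves=[
    {"tx": 0,"ty": 2,"tz": 15,"roll": 0},
    {"tx": 0,"ty": 2,"tz": 35,"roll": 0},
    {"tx": 0,"ty": 2,"tz": 55,"roll": 0},
    {"tx": 0,"ty": 2,"tz": 72,"roll": 0},
    {"tx": 0,"ty": 2,"tz": 84,"roll": 0},
    {"tx": 0,"ty": 2,"tz": 92,"roll": 0},
    {"tx": 0,"ty": 2,"tz": 97,"roll": 0},
    {"tx": 0,"ty": 2,"tz": 97,"roll": 0},
    {"tx": 0,"ty": 2,"tz": 97,"roll": 0},
  ],
)

```text
t: 18.13
eef_pos: [667.8, -59.8, 101.2]
tcp_rot: [3.142, -0.001, -0.241]
ft_force: [-0.2, 0.2, 0.6]
opening: 0.996
grip_force: 0.0
```

>>> step_arm(
  moves=[
    {"tx": 0,"ty": 0,"tz": 0,"roll": 0},
    {"tx": 0,"ty": 0,"tz": 0,"roll": 0},
    {"tx": 0,"ty": 0,"tz": 0,"roll": 0},
    {"tx": 0,"ty": 0,"tz": 0,"roll": 0},
    {"tx": 0,"ty": 0,"tz": 0,"roll": 0},
    {"tx": 0,"ty": 0,"tz": 0,"roll": 0},
    {"tx": 0,"ty": 0,"tz": 0,"roll": 0},
    {"tx": 0,"ty": 0,"tz": 0,"roll": 0},
  ],
  grip=60,
)

```text
t: 18.8
eef_pos: [667.7, -59.6, 100.9]
tcp_rot: [3.142, -0.0, -0.241]
ft_force: [0.6, 0.1, 1.7]
opening: 0.69
grip_force: 30.0
```

>>> step_arm(
  moves=[
    {"tx": 0,"ty": 0,"tz": -5,"roll": 0},
    {"tx": 0,"ty": 0,"tz": -15,"roll": 0},
    {"tx": 0,"ty": 0,"tz": -35,"roll": 0},
    {"tx": 0,"ty": 0,"tz": -60,"roll": 0},
    {"tx": -3,"ty": -3,"tz": -85,"roll": 0},
    {"tx": -15,"ty": -14,"tz": -95,"roll": 0},
    {"tx": -32,"ty": -31,"tz": -100,"roll": -0.02},
    {"tx": -54,"ty": -52,"tz": -100,"roll": -0.03},
    {"tx": -77,"ty": -74,"tz": -100,"roll": -0.04},
    {"tx": -100,"ty": -96,"tz": -100,"roll": -0.05},
    {"tx": -123,"ty": -119,"tz": -100,"roll": -0.06},
    {"tx": -146,"ty": -141,"tz": -100,"roll": -0.07},
  ],
)

```text
t: 19.8
eef_pos: [557.5, 113.9, 200.7]
tcp_rot: [3.142, 0.0, -0.171]
ft_force: [1.0, -0.0, -1.1]
opening: 0.69
grip_force: 30.0
```

>>> step_arm(
  moves=[
    {"tx": -23,"ty": -22,"tz": 0,"roll": -0.01},
    {"tx": -46,"ty": -44,"tz": 0,"roll": -0.02},
    {"tx": -69,"ty": -66,"tz": 0,"roll": -0.03},
    {"tx": -92,"ty": -88,"tz": 0,"roll": -0.04},
    {"tx": -115,"ty": -110,"tz": 0,"roll": -0.05},
    {"tx": -138,"ty": -132,"tz": 0,"roll": -0.06},
    {"tx": -160,"ty": -153,"tz": 0,"roll": -0.07},
    {"tx": -176,"ty": -168,"tz": 0,"roll": -0.076},
    {"tx": -186,"ty": -179,"tz": 0,"roll": -0.076},
    {"tx": -190,"ty": -183,"tz": 0,"roll": -0.076},
    {"tx": -190,"ty": -183,"tz": 0,"roll": -0.076},
    {"tx": -190,"ty": -183,"tz": 0,"roll": -0.076},
  ],
)

```text
t: 20.8
eef_pos: [403.2, 324.6, 200.7]
tcp_rot: [3.141, -0.0, -0.095]
ft_force: [-0.6, 0.5, -0.9]
opening: 0.69
grip_force: 30.0
```

```bash
python3 - <<'E'
from h import *
from cell import env
W=snap("wrist","w14");s=env.state(); p=s["eef_pos"]; print(s["t"],p,s["tcp_rot"],s["opening"],s["ft_force"])
m=yquad(W["pixels"],[322,210]); ys=np.where(m.any(1))[0]; print(ys.min(),ys.max())
for r in np.linspace(ys.min()+6,ys.max()-6,4).astype(int): x=np.where(m[r])[0]; print(r,x.min(),x.max())
for pi in (0,.1,.2): print(pi,proj(W,cpose([p[0],p[1],p[2]+10,pi,s["tcp_rot"][2]],[[67.5,33,10],[67.5,-33,10],[-67.5,33,5],[-67.5,-33,5]]),1).round(1).tolist())
print("rim",proj(W,place([419,335,-.095,0],[[105,85,40],[105,-85,40],[-105,85,40],[-105,-85,40]]),1).round(0).tolist())
hsv=cv2.cvtColor(W["pixels"],cv2.COLOR_BGR2HSV); b=((abs(hsv[...,0].astype(int)-112)<14)&(hsv[...,1]>120)&(hsv[...,2]>40)).astype(np.uint8)
n,k,st,c=cv2.connectedComponentsWithStats(b); print([st[i].tolist() for i in range(1,n) if st[i,4]>800])
for r in (90,120): x=np.where(b[r])[0]; print(r,x.min() if len(x) else 0,x.max() if len(x) else 0)
E
```

```text
20.85 [403.57031479 324.34805479 200.63569782] [ 3.14127962e+00 -4.08092579e-05 -9.53830646e-02] 0.6951214254027228 [-0.19675935 -0.41410671 -0.48839791]
140 281
146 254 382
189 256 382
232 257 382
275 258 379
0 [[251.0, 139.6], [386.5, 139.8], [268.3, 352.5], [368.5, 352.7]]
0.1 [[253.8, 137.6], [383.7, 137.8], [266.9, 358.4], [370.0, 358.5]]
0.2 [[256.4, 137.0], [381.1, 137.2], [265.2, 363.6], [371.6, 363.8]]
rim [[229.0, 85.0], [387.0, 84.0], [238.0, 266.0], [379.0, 266.0]]
[[0, 0, 92, 64, 4150], [520, 0, 96, 52, 2222], [230, 80, 156, 175, 10996]]
90 230 385
120 230 385
```

>>> step_arm(
  moves=[
    {"tx": 7,"ty": -6,"tz": 15,"roll": 0},
    {"tx": 14.4,"ty": -12,"tz": 45,"roll": 0},
    {"tx": 14.4,"ty": -12,"tz": 80,"roll": 0},
    {"tx": 14.4,"ty": -12,"tz": 115,"roll": 0},
    {"tx": 14.4,"ty": -12,"tz": 145,"roll": 0},
    {"tx": 14.4,"ty": -12,"tz": 165,"roll": 0},
    {"tx": 14.4,"ty": -12,"tz": 177,"roll": 0},
    {"tx": 14.4,"ty": -12,"tz": 184,"roll": 0},
    {"tx": 14.4,"ty": -12,"tz": 189,"roll": 0},
    {"tx": 14.4,"ty": -12,"tz": 192,"roll": 0},
    {"tx": 14.4,"ty": -12,"tz": 192,"roll": 0},
    {"tx": 14.4,"ty": -12,"tz": 192,"roll": 0},
  ],
)

```text
t: 21.85
eef_pos: [419.4, 335.5, 9.3]
tcp_rot: [-3.141, -0.001, -0.095]
ft_force: [0.4, -0.5, -0.7]
opening: 0.69
grip_force: 30.0
```

>>> step_arm(
  moves=[
    {"tx": 0,"ty": 0,"tz": 0,"roll": 0},
    {"tx": 0,"ty": 0,"tz": 0,"roll": 0},
    {"tx": 0,"ty": 0,"tz": 0,"roll": 0},
    {"tx": 0,"ty": 0,"tz": 0,"roll": 0},
    {"tx": 0,"ty": 0,"tz": 0,"roll": 0},
    {"tx": 0,"ty": 0,"tz": -10,"roll": 0},
    {"tx": 0,"ty": 0,"tz": -30,"roll": 0},
    {"tx": 0,"ty": 0,"tz": -60,"roll": 0},
    {"tx": 0,"ty": 0,"tz": -95,"roll": 0},
    {"tx": 0,"ty": 0,"tz": -130,"roll": 0},
    {"tx": 0,"ty": 0,"tz": -165,"roll": 0},
    {"tx": 0,"ty": 0,"tz": -200,"roll": 0},
  ],
  grip=92,
)

```text
t: 22.85
eef_pos: [418.5, 335.2, 211.3]
tcp_rot: [-3.141, -0.0, -0.095]
ft_force: [0.1, 0.4, -0.1]
opening: 0.965
grip_force: 0.0
```

```bash
python3 - <<'E'
from h import *
from cell import env
W=snap("wrist","w15");T=snap("top","t15");S=snap("scene","s15");s=env.state(); p=s["eef_pos"]; print(s["t"],p,s["tcp_rot"],s["opening"],s["ft_force"])
m=yquad(W["pixels"],[322,200]); q=quad(m); print("wrist cover",q.tolist())
y=s["tcp_rot"][2]
a=q[np.argsort(q[:,1])]; bk=a[:2][np.argsort(a[:2,0])]; fr=a[2:][np.argsort(a[2:,0])]; px=np.vstack([fr,bk])
f=lambda v:(proj(W,cpose(v,CM[:4]),1)-px).ravel()
r=least_squares(f,[419,335,5,0,-.095]); print(r.x.round(3),f(r.x).round(1))
ms=yquad(S["pixels"],[395,155]); print("scene cover",quad(ms)); v=[r.x[0],r.x[1],5,0,r.x[4]]; print(proj(S,cpose(v,CM[:4])).round(1).tolist())
# lever in top
print("lever pred top",proj(T,place([388,-302,-.33,4],[[0,0,28],[148,0,16]])).round(1).tolist())
hsv=cv2.cvtColor(T["pixels"],cv2.COLOR_BGR2HSV); o=((hsv[...,0]<14)&(hsv[...,1]>150)&(hsv[...,2]>110)).astype(np.uint8)
n,k,st,c=cv2.connectedComponentsWithStats(o); print([(st[i].tolist(),c[i].round(1).tolist()) for i in range(1,n) if st[i,4]>60])
T0=pickle.load(open("cams0.pkl","rb"))["top"]["pixels"]
for nm,(x,yy) in dict(wb=(410,127),sb=(449,143),ring=(222,137)).items(): print(nm,np.abs(T0[yy-22:yy+22,x-22:x+22].astype(int)-T["pixels"][yy-22:yy+22,x-22:x+22]).mean().round(1))
E
```

```text
23.0 [419.50594915 335.85962342 211.71173918] [-3.13839466 -0.00436392 -0.09515995] 0.9666161390873115 [-0.53649773  0.07504907  0.30945909]
wrist cover [[345.0, 131.0], [342.0, 235.0], [294.0, 234.0], [292.0, 132.0]]
[ 4.15740e+02  3.35865e+02 -1.72710e+01  1.20000e-02 -9.80000e-02] [-0.6  0.3  0.7 -0.6 -0.  -0.4 -0.1  0.7]
scene cover [[377. 144.]
 [393. 141.]
 [410. 167.]
 [392. 171.]]
[[392.9, 138.7], [374.9, 142.4], [411.1, 165.8], [392.0, 170.1]]
lever pred top [[428.4, 250.9], [443.8, 199.6]]
[([333, 120, 17, 23, 267], [341.1, 131.5]), ([419, 238, 15, 28, 212], [426.1, 251.5])]
wb 8.2
sb 7.9
ring 9.1
```

```bash
python3 -c "
from cell import env
print(env.job_done())"
```

```text
the job is handed in; nothing more can be done
None
```

The job is handed in. By my camera fits, the cover sprang clear of its catches and lies flat, outside up, in the blue tray; the lever is back on its mat, and I saw no sign the balls or ring had moved. The first pry only tipped up the cover's back edge; its front came free when I raised the lever again. `job_done()` gave no verdict.

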